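# Fetch the boxed-in loudspeaker driver for the test cradle

### The arm

A 6-joint arm with a two-finger parallel gripper is mounted at the origin on the work surface. World frame = base frame: x ahead of the robot, y to its left, z up, the work surface at z = 0. Lengths are in m, angles in rad, forces in N, time in s.
With the tool pointing down it reaches from about 0.15 to 0.775 m from the base axis. Payload 6.1 kg.
Tool frame: the origin (TCP) lies on the mounting face of the last link; the fingertips stand 173 mm ahead of it and the grasp point (between the pads) lies 155 mm ahead of it; z points along the fingers, y is the direction in which the jaws open and shut (so a half turn about z gives the same grasp; the last joint's range is limited). The gripper opens to 85 mm and grips with 20 to 120 N. Pads are 22 mm wide; open, the fingers measure 114 mm over their backs; the gripper's body (76 mm by 85 mm) begins 54 mm behind the grasp point. The pads swing forward as they close: fully open they stand 13 mm farther back than shut.
Start: joints at [1.336, 0.126, -0.04, 1.405, 0, 1.571], TCP at [0.122, 0.511, 0.405] pointing down, gripper open.
Joint ranges: [-2.72, 2.72], [-0.95, 1.95], [-1.27, 1.35], [-1.78, 2.02], [-1.46, 1.47], [-3.14, 3.14]. Speed limits (rad/s): [2.39, 2.39, 3.01, 3.14, 3.14, 3.14].

### API

Orientations are given as [roll, pitch, yaw] about the fixed x, y, z axes, in that order (R = Rz(yaw) Ry(pitch) Rx(roll)).
In Python, from cell import r gives the robot as it stands.
- The arm moves only by the tool step_arm, never from a script. Its argument "moves" is one flat list of numbers, 7 for each row, row after row: the turn, a rotation vector about the tool's x, y, z in degrees, then the shift along the tool's x, y, z in m, then the finger opening in m, from 0 to 0.0854. In form: [ax, ay, az, dx, dy, dz, grip, ax, ay, az, dx, dy, dz, grip, ...]. A call has exactly 5 rows; each row is the pose to reach, as a shift and turn from the pose commanded when the call began, along the tool's axes at that moment; what a row does not reach only later rows make up. A row lasts 1/12 s, in which the tool goes at most 41.7 mm and 7.16 degrees, less where a joint would pass 70% of its speed; a pose out of reach is approached as far as the arm can. A call with a gripper value outside its range is refused whole. The fingers move at their own pace and stop on an object; "squeeze" is the grip in N (left out, the last holds). Time passes only in rows, so rows that repeat a pose let the fingers close, or fill a call up. It gives the time, the measured TCP pose, the force and the opening at its end, in the units of the state.
- r.read_state(): the state, without advancing time (a new reading comes with each control period).
- r.capture(name): name is "side" or "top" or "wrist"; returns (picture, depth): 420x560x3 uint8, red, green, blue; 420x560 float32, m along the optical axis (not along the pixel's ray), 0 where there is no reading.
- r.calibration(name): a dict with "fx", "fy", "cx", "cy" (pixels), "R" (3x3) and "t" (3): a world point X has camera coordinates R X + t. Camera axes: x right, y down, z forward; pixel columns grow to the right and rows downward; lengths in m; the calibration is good to about 2 mm. The wrist camera is an equidistant fisheye: a pixel r from the principal point sees the ray r / f radians off the axis. A picture is of the moment at which its call begins: read the wrist's pose just before it. calibration takes no time and is no camera call; for the wrist camera it gives the pose at the moment of the call.
- r.sign_off(): hands the job in, once; it reports no verdict.
The state is a dict: "clock": time; "joint_positions": joint angles; "qvel": joint speeds; "effort": joint torques, N m; "ee_pos": TCP position; "tool_rot": TCP orientation; "ft_force": force on the tool from outside, world axes, zero at the start; "wrist_torque": the same for the moment, N m; "opening": finger opening in m.
Only numpy, scipy, OpenCV 4.12 (cv2) and the standard library are available. Lean on these libraries where they do the work, as an engineer would, in place of code of your own. Each camera call takes 0.05 s, during which the arm holds its last target. There are 200 camera calls.

### The job

The small loudspeaker driver stands in the brown bottle tray, boxed in behind and between three bottles. Stand all three bottles upright on the green mat first, leaving the driver where it is; with the bottles still on the mat, take the driver out and stand it, cone up, inside the orange ring of the test cradle on the bamboo board. Then put each bottle back in the tray where that bottle stood before, upright, without tipping anything over and without shifting the little tin in the tray or the roll of tape on the mat.

Things in the scene. Friction and masses are not known exactly. Their poses are not given: they have to be found in the camera images.
- flux_mid (a point): Flux bottle: brown round bottle with a yellow label band and a black cap, 104 mm tall, 34 mm across. Point at its centre, half-way up (52 mm above its foot); z is its upright axis. Straight body 66 mm tall, 12 mm of shoulder, then the cap: upright cylinder 22 mm across, its lower edge 26 mm above this point and its top 52 mm above. Loose, about 80 g (0.7 to 1.4 times that).
- can_mid (a point): Contact-cleaner spray can: blue can with a white band and a red cap, 138 mm tall, 36 mm across. Point at its centre, half-way up (69 mm above its foot); z is its upright axis. Straight body 100 mm tall, 10 mm of shoulder, then the cap: upright cylinder 26 mm across, its lower edge 41 mm above this point and its top 69 mm above. Loose, about 130 g (0.7 to 1.4 times).
- squeeze_mid (a point): Cleaning-spirit bottle: white plastic bottle with a green band and a green cap, 118 mm tall, 38 mm across. Point at its centre, half-way up (59 mm above its foot); z is its upright axis. Straight body 80 mm tall, 12 mm of shoulder, then the cap: upright cylinder 24 mm across, its lower edge 33 mm above this point and its top 59 mm above. Loose, about 100 g (0.7 to 1.4 times).
- driver_mid (a point): Loudspeaker driver, standing on its magnet with the cone up: silver round flange with a tan cone and dark dome on top, 40 mm tall. Point at its centre, half-way up (20 mm above its foot); z is its axis, up. Foot: magnet 40 mm across, 16 mm tall; above it a black basket that widens upward; at the top the flange, 56 mm across and 7 mm thick, from 13 to 20 mm above this point: grip it by the flange. Loose, about 150 g.
- tray: Brown wooden bottle tray, fixed: 196 mm (its x) by 216 mm (its y), rim 22 mm high, walls 8 mm thick, inner floor 8 mm above the table. Origin at the centre of its underside on the table, x away from the robot at yaw 0. Three round cork inlays (46 mm) in its floor show the bottles' places: one in front of the driver and one at either side of it; which bottle stands on which changes. The bottles stand about 55 mm from the driver's axis and 77 mm or more apart.
- mat: Green silicone mat, fixed, the side area: 160 mm (its x) by 240 mm (its y), 4 mm thick. Origin at the centre of its underside on the table; x away from the robot at yaw 0. The half on its +x side is clear; the roll of tape lies on the -x half.
- cradle: Test cradle for the driver, fixed on the bamboo board: dark grey plate 82 mm square and 6 mm thick with an upright orange ring at its middle, 60 mm inside, 68 mm outside, and a red and a black terminal at its two corners nearest the robot (tops 16 mm above the origin). Origin at the centre of its underside; z up. The floor inside the ring is 6 mm above the origin, the ring's top edge 14 mm.
- board: Bamboo board, fixed: 260 mm (its x) by 270 mm (its y), 18 mm thick, origin at the centre of its underside on the table. It carries a white panel with coloured knobs and faders along its +x side (top of the knobs 62 mm above the table), the test cradle and a white breadboard beside it (up to 18 mm above the board).
- tin_mid (a point): Small round silver tin with a yellow spot on its lid, 34 mm across and 18 mm tall, in a front corner of the bottle tray. Point at its centre. Loose, to be left alone.
- tape_mid (a point): Roll of blue tape lying flat on the mat, 68 mm across with a 44 mm hole, 24 mm tall. Point at its centre. Loose, to be left alone.

How it is judged:
By the outcome, as a careful person would: the job done as asked, in the order asked, and still so for the second after the job is handed in, with the robot touching nothing.
It also fails if it takes over 141 s, if anything falls off the work surface, if the arm or the gripper's body presses on something with over 40 N, if the wrist force passes 120 N, or if a joint passes its speed limit or range.

## Working session

There is one attempt and no reset: what is moved stays moved. The work goes in short steps, Python scripts to look and compute and a tool call to move; the robot and the scene stay as the last step left them, time stands still between calls to the robot, and variables do not carry over. Pictures are saved under pics/ and viewed, about 12 in all and at most 16, crops included, and the job is handed in when it is done.

Besides the shell and the picture viewer there is one more tool, called after "Request:" by a JSON object that holds its "fn" and its "kwargs". step_arm: Moves the arm, as the interface text tells. Its arguments: {"type":"object","properties":{"moves":{"type":"array","items":{"type":"number"}},"squeeze":{"type":"number"}},"required":["moves"]}

```bash
ls; mkdir -p pics; python3 - <<'E'
from cell import r
import cv2,numpy as np
s=r.read_state();print({k:np.round(v,3).tolist() for k,v in s.items()})
for n in("top","side"):
    p,d=r.capture(n);np.savez(f"pics/{n}0.npz",p=p,d=d)
    cv2.imwrite(f"pics/{n}0.png",p[:,:,::-1]); c=r.calibration(n);print(n,{k:np.round(v,4).tolist() for k,v in c.items()})
E
```

```text
pics
{'clock': 0.0, 'joint_positions': [1.336, 0.126, -0.041, 1.405, -0.0, 1.571], 'qvel': [0.001, 0.0, -0.0, -0.001, 0.002, 0.001], 'effort': [-0.001, -43.591, 35.293, 0.017, -0.0, 0.0], 'ee_pos': [0.122, 0.51, 0.404], 'tool_rot': [-3.14, 0.0, 2.907], 'ft_force': [1.097, -0.235, -0.836], 'wrist_torque': [0.014, -0.007, -0.001], 'opening': 0.085}
top {'fx': 404.8194, 'fy': 404.8194, 'cx': 280.2946, 'cy': 202.7254, 'R': [[0.005, -1.0, 0.002], [-0.9871, -0.0052, -0.1602], [0.1602, -0.0012, -0.9871]], 't': [-0.0305, 0.5222, 1.0268]}
side {'fx': 529.2473, 'fy': 529.2473, 'cx': 281.5018, 'cy': 205.393, 'R': [[0.9644, -0.2643, -0.0093], [-0.1704, -0.5944, -0.7859], [0.2022, 0.7595, -0.6183]], 't': [-0.5042, 0.1372, 1.3632]}
```

View pics/top0.png

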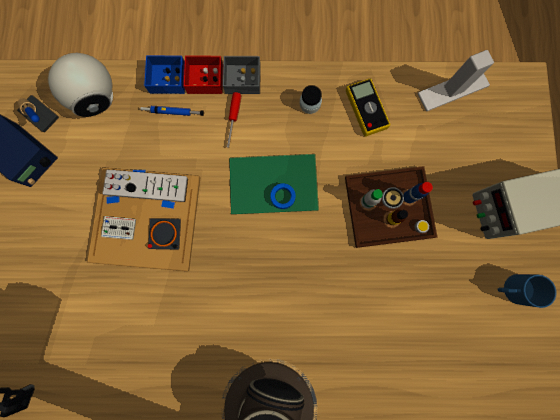

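View pics/side0.png

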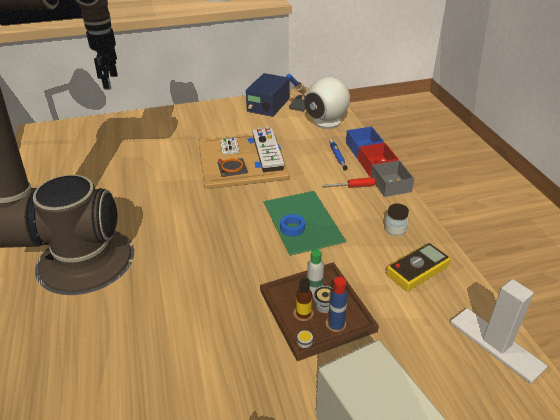

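The top view shows the tray at px (345–437, 167–247), the mat at (230–318, 155–213), the board on the left and the cradle ring at (163, 234). The side view shows the white/green-cap bottle at the tray's left, the flux bottle in front, the can at the right, and the tin in the front-right corner.

```bash
cat > h.py <<'E'
import numpy as np,cv2
from cell import r
def ray(c,u,v):
    d=np.array([(u-c['cx'])/c['fx'],(v-c['cy'])/c['fy'],1.])
    R=np.array(c['R']);return -R.T@np.array(c['t']),R.T@d
def onz(c,u,v,z):
    o,d=ray(c,u,v);return o+d*(z-o[2])/d[2]
def proj(c,X):
    q=np.array(c['R'])@X+np.array(c['t']);return np.array([c['fx']*q[0]/q[2]+c['cx'],c['fy']*q[1]/q[2]+c['cy']])
def cloud(c,d):
    v,u=np.mgrid[:d.shape[0],:d.shape[1]]
    P=np.stack([(u-c['cx'])/c['fx']*d,(v-c['cy'])/c['fy']*d,d],-1)
    W=(P-np.array(c['t']))@np.array(c['R']);W[d==0]=np.nan;return W
E
python3 - <<'E'
from h import *
for n in("top","side"):
    f=np.load(f"pics/{n}0.npz");p,d=f['p'],f['d'];c=r.calibration(n);W=cloud(c,d)
    hsv=cv2.cvtColor(p,cv2.COLOR_RGB2HSV);H,S,V=cv2.split(hsv)
    x,y,z=W[...,0],W[...,1],W[...,2]
    # mat region
    m=(H>55)&(H<85)&(S>120)&(z<0.02)
    def rect(m,name,zz):
        cs,_=cv2.findContours(m.astype(np.uint8),cv2.RETR_EXTERNAL,cv2.CHAIN_APPROX_NONE)
        k=max(cs,key=cv2.contourArea);pts=np.array([onz(c,u,v,zz)[:2] for u,v in k[:,0]],np.float32)
        print(n,name,cv2.minAreaRect(pts))
    rect(m,'mat',.004)
    tr=(x>.3)&(x<.75)&(y<-.02)&(y>-.5)
    # tops: caps by height in the tray region
    for nm,mk,zz in(('can',((H<6)|(H>174))&(S>150)&(z>.1),.146),('sq',(H>50)&(H<85)&(S>100)&(z>.08),.126),('flux',(V<70)&(z>.09)&(z<.125),.112),('can2',z>.138,.146)):
        mm=mk&tr;vv,uu=np.nonzero(mm)
        if len(uu)==0:print(n,nm,'none');continue
        top=mm&(z>np.nanmax(z[mm])-.012)
        print(n,nm,mm.sum(),'px',uu.mean(),vv.mean(),'med',np.nanmedian(W[mm],0).round(4),'topz',np.nanmax(z[mm]).round(4),'top mean',np.nanmean(W[top],0).round(4),top.sum())
    # walls of tray
    mm=tr&(z>.012)&(z<.03)&(H<20)&(V<110)
    rect(mm,'tray',.022)
    # ring
    b=(y>.1)&(z>.02)&(z<.06)&(H>3)&(H<16)&(S>190)&(V>120)
    print(n,'ring',b.sum());rect(b,'ring',.032)
    # tape, tin
    b=(H>100)&(H<125)&(S>150)&(z>.015)&(z<.04)&(x>.35)&(x<.7)&(abs(y)<.2);rect(b,'tape',.028)
    b=tr&(H>20)&(H<35)&(S>150)&(z>.015)&(z<.04);rect(b,'tin spot',.026)
p=np.load("pics/top0.npz")['p'][150:260,335:450];q=np.load("pics/side0.npz")['p'][240:360,250:385]
a=cv2.resize(p,None,fx=5,fy=5)[:550];cv2.imwrite("pics/c0.png",a[:,:,::-1])
E
```

```text
top mat ((0.5820446014404297, -0.007393166422843933), (0.1569722443819046, 0.23727063834667206), 2.988006830215454)
top can 125 px 425.344 187.448 med [ 0.5452 -0.3763  0.1459] topz 0.1505 top mean [ 0.5462 -0.3784  0.1461] 94
top sq 100 px 377.39 195.03 med [ 0.5312 -0.2631  0.1255] topz 0.1305 top mean [ 0.5326 -0.2642  0.1263] 77
top flux 232 px 405.9094827586207 200.11637931034483 med [ 0.5308 -0.3502  0.1118] topz 0.1247 top mean [ 0.5237 -0.3437  0.1162] 92
top can2 96 px 426.65625 186.69791666666666 med [ 0.5461 -0.3785  0.1465] topz 0.1505 top mean [ 0.5462 -0.3785  0.1461] 95
top tray ((0.5189806818962097, -0.324076771736145), (0.19636483490467072, 0.2183380126953125), 7.444947242736816)
top ring 131
top ring ((0.44174864888191223, 0.27934977412223816), (0.06323844194412231, 0.0662824809551239), 0.29688605666160583)
top tape ((0.5444748401641846, -0.03366505727171898), (0.06504751741886139, 0.06526967883110046), 45.525997161865234)
top tin spot ((0.734389066696167, -0.289995938539505), (0.0803137868642807, 0.034347377717494965), 88.10360717773438)
side mat ((0.51666480302810
[... 367 characters left out ...]
[ 0.4829 -0.338   0.1097] topz 0.1147 top mean [ 0.49   -0.3398  0.1103] 92
side can2 113 px 339.4513274336283 281.87610619469024 med [ 0.5435 -0.3829  0.1456] topz 0.1493 top mean [ 0.5435 -0.3824  0.145 ] 113
side tray ((0.5149702429771423, -0.32951590418815613), (0.19927015900611877, 0.22322671115398407), 7.528547286987305)
side ring 147
side ring ((0.43783366680145264, 0.27410730719566345), (0.06660439819097519, 0.06557349115610123), 73.90248107910156)
side tape ((0.5408592224121094, -0.042202867567539215), (0.079182930290699, 0.06486999243497849), 74.06865692138672)
side tin spot ((0.7319955825805664, -0.2934512495994568), (0.041195668280124664, 0.09284132719039917), 0.4004752039909363)
```

View pics/c0.png

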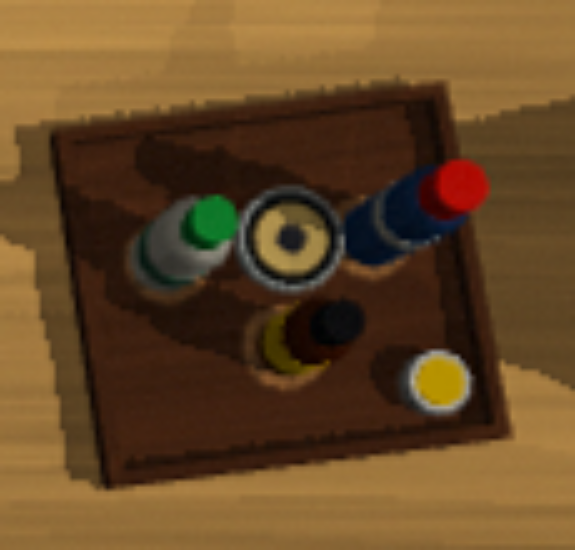

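The crop (5x, offset 335,150) shows the green cap at (213,221), the red at (461,187), the black at (338,322), the driver at (291,238) and the tin at (440,382).

```bash
python3 - <<'E'
from h import *
c=r.calibration("top")
for n,u,v,z in(('sq',213,221,.126),('can',461,187,.146),('flux',338,322,.112),('drv',291,238,.048),('tin',440,382,.026)):
    print(n,onz(c,335+u/5-.4,150+v/5-.4,z).round(4))
print(r.calibration("wrist"), r.read_state()['ee_pos'])
E
```

```text
sq [ 0.532  -0.2641  0.126 ]
can [ 0.5455 -0.3787  0.146 ]
flux [ 0.4845 -0.3273  0.112 ]
drv [ 0.5377 -0.324   0.048 ]
tin [ 0.4643 -0.4064  0.026 ]
{'fx': 325.19226210127806, 'fy': 325.19226210127806, 'cx': 277.78507117759614, 'cy': 211.42572000580287, 'R': array([[ 2.32768603e-01,  9.72532087e-01, -3.42282406e-04],
       [ 9.27298644e-01, -2.21836186e-01,  3.01506104e-01],
       [ 2.93148430e-01, -7.04985526e-02, -9.53464185e-01]]), 't': array([-0.52471808, -0.03942079,  0.3798091 ])} [0.12212804 0.51049261 0.40399576]
```

Request:
{"fn": "step_arm", "kwargs": {"moves": [0,0,7.16,0,0,0,0.0854,0,0,14.32,0,0,0,0.0854,0,0,21.48,0,0,0,0.0854,0,0,28.64,0,0,0,0.0854,0,0,35.8,0,0,0,0.0854]}}

```text
clock: 0.52
ee_pos: [0.1221, 0.5105, 0.4042]
tool_rot: [-3.141, 0.001, 2.276]
ft_force: [0.3, 0.4, 0.2]
opening: 0.0853
```

Request:
{"fn": "step_arm", "kwargs": {"moves": [0,0,7.16,0,0,0,0.06,0,0,14.32,0,0,0,0.06,0,0,21.48,0,0,0,0.06,0,0,28.64,0,0,0,0.06,0,0,35.8,0,0,0,0.06]}}

```text
clock: 0.93
ee_pos: [0.1221, 0.5105, 0.4042]
tool_rot: [-3.141, 0.001, 1.651]
ft_force: [0.4, -0.2, -0.6]
opening: 0.06
```

Request:
{"fn": "step_arm", "kwargs": {"moves": [0,0,4.96,-0.0394,0.0136,0,0.06,0,0,4.96,-0.0788,0.0272,0,0.06,0,0,4.96,-0.1182,0.0408,0,0.06,0,0,4.96,-0.1576,0.0544,0,0.06,0,0,4.96,-0.197,0.068,0,0.06]}}

```text
clock: 1.35
ee_pos: [0.2069, 0.3185, 0.4042]
tool_rot: [-3.141, 0.001, 1.572]
ft_force: [0.9, 0.6, 0.7]
opening: 0.0604
```

Request:
{"fn": "step_arm", "kwargs": {"moves": [0,0,0,-0.032,0.0142,0,0.06,0,0,0,-0.064,0.0284,0,0.06,0,0,0,-0.096,0.0426,0,0.06,0,0,0,-0.128,0.0568,0,0.06,0,0,0,-0.16,0.071,0,0.06]}}

```text
clock: 1.77
ee_pos: [0.2777, 0.1585, 0.4046]
tool_rot: [3.141, -0.0, 1.571]
ft_force: [0.1, -0.1, -0.2]
opening: 0.0599
```

Request:
{"fn": "step_arm", "kwargs": {"moves": [0,0,0,-0.032,0.0142,0,0.06,0,0,0,-0.064,0.0284,0,0.06,0,0,0,-0.096,0.0426,0,0.06,0,0,0,-0.128,0.0568,0,0.06,0,0,0,-0.16,0.071,0,0.06]}}

```text
clock: 2.18
ee_pos: [0.3488, -0.0017, 0.4046]
tool_rot: [3.141, -0.0, 1.57]
ft_force: [1.8, 2.0, 0.6]
opening: 0.0596
```

Request:
{"fn": "step_arm", "kwargs": {"moves": [0,0,0,-0.032,0.0142,0,0.06,0,0,0,-0.064,0.0284,0,0.06,0,0,0,-0.096,0.0426,0,0.06,0,0,0,-0.128,0.0568,0,0.06,0,0,0,-0.16,0.071,0,0.06]}}

```text
clock: 2.6
ee_pos: [0.4199, -0.1617, 0.4044]
tool_rot: [-3.141, -0.0, 1.57]
ft_force: [0.4, 0.2, 0.0]
opening: 0.06
```

Request:
{"fn": "step_arm", "kwargs": {"moves": [0,0,0,-0.032,0.0142,0,0.06,0,0,0,-0.064,0.0284,0,0.06,0,0,0,-0.096,0.0426,0,0.06,0,0,0,-0.128,0.0568,0,0.06,0,0,0,-0.16,0.071,0,0.06]}}

```text
clock: 3.02
ee_pos: [0.491, -0.3216, 0.4041]
tool_rot: [-3.141, -0.001, 1.57]
ft_force: [-0.4, 0.1, 1.2]
opening: 0.0603
```

```bash
python3 - <<'E'
from h import *
c=r.calibration("wrist");p,d=r.capture("wrist");np.savez("pics/w0.npz",p=p,d=d,R=c['R'],t=c['t'])
print(r.read_state()['ee_pos'],r.read_state()['tool_rot'],c)
cv2.imwrite("pics/w0.png",p[:,:,::-1])
E
```

```text
[ 0.49316597 -0.32609058  0.40210549] [-3.14049670e+00  1.83287107e-03  1.56774442e+00] {'fx': 325.19226210127806, 'fy': 325.19226210127806, 'cx': 277.78507117759614, 'cy': 211.42572000580287, 'R': array([[ 9.99999722e-01, -7.42072115e-04, -7.34554710e-05],
       [-6.85934369e-04, -9.54020247e-01,  2.99741385e-01],
       [-2.92507730e-04, -2.99741252e-01, -9.54020491e-01]]), 't': array([-0.49135745, -0.34508135,  0.28361778])}
```

View pics/w0.png

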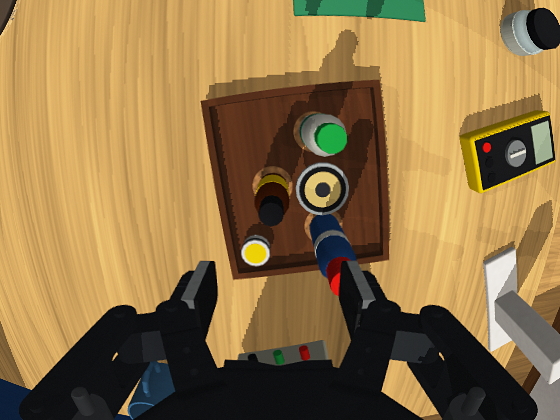

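The wrist view shows the green cap at (331,138), the black cap at (271,212), the driver dome at (323,188), the red cap partly behind a finger at ~(338,283), and the tin at (256,252).

```bash
cat >> h.py <<'E'
def wray(c,u,v):
    a=np.array([u-c['cx'],v-c['cy']]);n=np.hypot(*a)+1e-9;th=n/c['fx']
    d=np.r_[a/n*np.sin(th),np.cos(th)];R=np.array(c['R']);return -R.T@np.array(c['t']),R.T@d
def wonz(c,u,v,z):
    o,d=wray(c,u,v);return o+d*(z-o[2])/d[2]
E
python3 - <<'E'
from h import *
f=np.load("pics/w0.npz");p=f['p'];k=r.calibration("wrist");print(r.read_state()['ee_pos'],-np.array(k['R']).T@k['t'],-f['R'].T@f['t'])
c=dict(k,R=f['R'],t=f['t'])
hsv=cv2.cvtColor(p,cv2.COLOR_RGB2HSV);H,S,V=cv2.split(hsv)
box=np.zeros(H.shape,bool);box[95:260,215:370]=1
def ctr(m):
    cs,_=cv2.findContours((m&box).astype(np.uint8),cv2.RETR_EXTERNAL,cv2.CHAIN_APPROX_NONE);q=max(cs,key=cv2.contourArea)
    return cv2.minEnclosingCircle(q)
for n,m,z in(('sq',(H>50)&(H<80)&(S>160)&(V>110),.126),('flux',(V<45)&(S<120),.112),('tin',(H>22)&(H<32)&(S>180)&(V>180),.026)):
    try:
        (u,v),rr=ctr(m);print(n,round(u,1),round(v,1),round(rr,1),wonz(c,u,v,z).round(4))
    except Exception as e:print(n,e)
print('flux hand',wonz(c,271,212,.112).round(4),'drv',wonz(c,323,188,.048).round(4),'sq',wonz(c,331,138,.126).round(4))
E
```

```text
[ 0.49316597 -0.32609058  0.40210549] [ 0.4935267  -0.24913192  0.37181555] [ 0.49120357 -0.24456727  0.37397624]
sq 331.5 138.5 14.9 [ 0.5323 -0.264   0.126 ]
flux 322.4 189.4 23.0 [ 0.5283 -0.3077  0.112 ]
tin 255.0 253.0 10.4 [ 0.4642 -0.4052  0.026 ]
flux hand [ 0.4854 -0.3274  0.112 ] drv [ 0.538  -0.3216  0.048 ] sq [ 0.5319 -0.2636  0.126 ]
```

Request:
{"fn": "step_arm", "kwargs": {"moves": [0,0,0,-0.003,-0.003,0.03,0.06,0,0,0,-0.006,-0.006,0.065,0.06,0,0,0,-0.006,-0.006,0.1,0.06,0,0,0,-0.006,-0.006,0.13,0.06,0,0,0,-0.006,-0.006,0.137,0.06], "squeeze": 40}}

```text
clock: 3.48
ee_pos: [0.4829, -0.3247, 0.2619]
tool_rot: [-3.134, -0.005, 1.57]
ft_force: [-1.2, 0.3, -0.3]
opening: 0.06
```

Request:
{"fn": "step_arm", "kwargs": {"moves": [0,0,0,0,0,0,0.06,0,0,0,0,0,0,0.045,0,0,0,0,0,0,0.03,0,0,0,0,0,0,0.015,0,0,0,0,0,0,0.01]}}

```text
clock: 3.9
ee_pos: [0.4853, -0.3262, 0.2702]
tool_rot: [3.138, 0.002, 1.571]
ft_force: [-1.3, 1.0, 6.6]
opening: 0.0198
```

Request:
{"fn": "step_arm", "kwargs": {"moves": [0,0,0,0,0,0,0.01,0,0,0,0,0,0,0.01,0,0,0,0,0,0,0.01,0,0,0,0,0,0,0.01,0,0,0,0,0,0,0.01]}}

```text
clock: 4.32
ee_pos: [0.4852, -0.3262, 0.2702]
tool_rot: [3.138, 0.002, 1.571]
ft_force: [-0.8, 1.2, 6.8]
opening: 0.0199
```

```bash
python3 - <<'E'
from h import *
s=r.read_state();print(s['ee_pos'],s['ft_force'],s['opening'])
p,d=r.capture("side");q=np.flipud(np.fliplr(p)) if 0 else p
cv2.imwrite("pics/s1.png",cv2.resize(p[200:380,220:420],None,fx=3,fy=3)[:,:,::-1])
E
```

```text
[ 0.48521167 -0.32619288  0.27018948] [-0.84079429  1.19712946  6.75952074] 0.019904614721801647
```

View pics/s1.png

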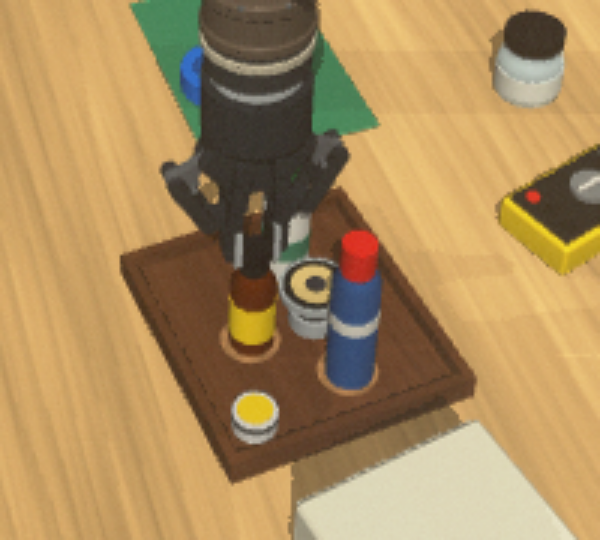

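Gripped: the opening is 19.9 mm and the flux bottle stands upright in the side view. The 6.8 N upward push comes from the pads swinging forward as they close. Lifting and carrying it to the mat next.

Request:
{"fn": "step_arm", "kwargs": {"moves": [0,0,0,0,0,-0.01,0.01,0,0,0,0,0,-0.035,0.01,0,0,0,0,0,-0.07,0.01,0,0,0,0,0,-0.11,0.01,0,0,0,0,0,-0.14,0.01]}}

```text
clock: 4.78
ee_pos: [0.4844, -0.3255, 0.4116]
tool_rot: [3.14, 0.001, 1.571]
ft_force: [0.2, -0.0, -1.0]
opening: 0.0204
```

Request:
{"fn": "step_arm", "kwargs": {"moves": [0,0,0,0.012,0.004,0,0.01,0,0,0,0.036,0.012,0,0.01,0,0,0,0.068,0.023,0,0.01,0,0,0,0.102,0.035,0,0.01,0,0,0,0.136,0.047,0,0.01]}}

```text
clock: 5.2
ee_pos: [0.5317, -0.1885, 0.4084]
tool_rot: [3.141, 0.0, 1.569]
ft_force: [0.1, -0.6, 0.2]
opening: 0.0199
```

Request:
{"fn": "step_arm", "kwargs": {"moves": [0,0,0,0.035,0.012,0,0.01,0,0,0,0.07,0.024,0,0.01,0,0,0,0.105,0.036,0,0.01,0,0,0,0.14,0.048,0,0.01,0,0,0,0.175,0.06,0,0.01]}}

```text
clock: 5.62
ee_pos: [0.5918, -0.0128, 0.4085]
tool_rot: [3.141, -0.0, 1.571]
ft_force: [1.1, -0.1, -1.8]
opening: 0.0202
```

Request:
{"fn": "step_arm", "kwargs": {"moves": [0,0,0,0.032,0.011,0,0.01,0,0,0,0.059,0.02,0,0.01,0,0,0,0.08,0.027,0,0.01,0,0,0,0.089,0.03,0,0.01,0,0,0,0.091,0.031,0,0.01]}}

```text
clock: 6.03
ee_pos: [0.623, 0.078, 0.4077]
tool_rot: [-3.141, -0.0, 1.573]
ft_force: [-0.1, -0.9, -1.1]
opening: 0.0204
```

Request:
{"fn": "step_arm", "kwargs": {"moves": [0,0,0,0,0,0.02,0.01,0,0,0,0,0,0.05,0.01,0,0,0,0,0,0.08,0.01,0,0,0,0,0,0.11,0.01,0,0,0,0,0,0.125,0.01]}}

```text
clock: 6.45
ee_pos: [0.6215, 0.0746, 0.2792]
tool_rot: [-3.137, 0.001, 1.569]
ft_force: [-1.4, -0.1, -1.7]
opening: 0.0197
```

```bash
python3 - <<'E'
from h import *
s=r.read_state();print(s['ee_pos'],s['ft_force'],s['opening'])
p,d=r.capture("side")
cv2.imwrite("pics/s2.png",cv2.resize(p[120:370,220:420],None,fx=2.4,fy=2.4)[:,:,::-1])
s=r.read_state();print(s['ee_pos'],s['ft_force'],s['opening'])
E
```

```text
[0.62146749 0.07463672 0.27920046] [-1.42626798 -0.14130074 -1.65904174] 0.019711961735102215
[0.62102395 0.07458186 0.27715833] [-1.42879871 -1.15993094 -3.48146411] 0.02001209101979201
```

View pics/s2.png

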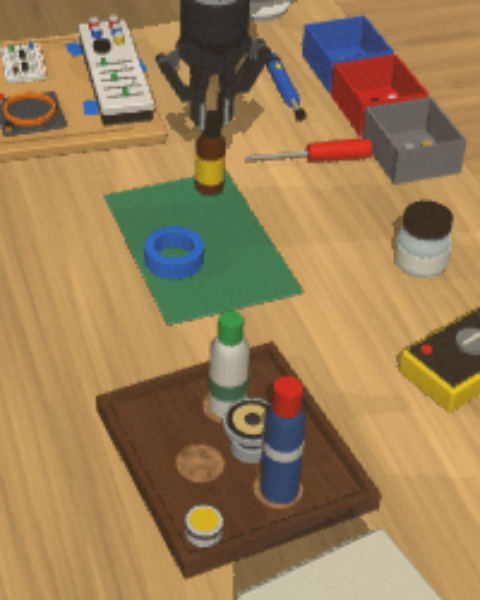

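The flux bottle hangs upright over the mat's far-left end, and nothing else has moved. Lowering the last 17 mm and releasing.

Request:
{"fn": "step_arm", "kwargs": {"moves": [0,0,0,0,0,0,0.01,0,0,0,0,0,0.006,0.01,0,0,0,0,0,0.012,0.01,0,0,0,0,0,0.017,0.01,0,0,0,0,0,0.017,0.01]}}

```text
clock: 6.92
ee_pos: [0.6231, 0.076, 0.2664]
tool_rot: [3.14, -0.0, 1.57]
ft_force: [1.0, 0.1, -0.2]
opening: 0.0203
```

Request:
{"fn": "step_arm", "kwargs": {"moves": [0,0,0,0,0,0,0.01,0,0,0,0,0,0,0.01,0,0,0,0,0,0,0.025,0,0,0,0,0,0,0.04,0,0,0,0,0,0,0.06]}}

```text
clock: 7.33
ee_pos: [0.6228, 0.0762, 0.2658]
tool_rot: [3.142, 0.0, 1.571]
ft_force: [-1.2, -0.4, 0.1]
opening: 0.0485
```

Request:
{"fn": "step_arm", "kwargs": {"moves": [0,0,0,0,0,0,0.06,0,0,0,0,0,-0.02,0.06,0,0,0,0,0,-0.06,0.06,0,0,0,0,0,-0.1,0.06,0,0,0,0,0,-0.142,0.06]}}

```text
clock: 7.75
ee_pos: [0.6223, 0.0761, 0.4083]
tool_rot: [-3.14, 0.0, 1.571]
ft_force: [0.9, 0.8, 0.5]
opening: 0.0598
```

Request:
{"fn": "step_arm", "kwargs": {"moves": [0,0,0,-0.034,-0.009,0,0.06,0,0,0,-0.068,-0.018,0,0.06,0,0,0,-0.105,-0.028,0,0.06,0,0,0,-0.142,-0.038,0,0.06,0,0,0,-0.18,-0.048,0,0.06]}}

```text
clock: 8.17
ee_pos: [0.574, -0.1051, 0.4075]
tool_rot: [3.141, 0.0, 1.571]
ft_force: [1.5, -0.8, 1.7]
opening: 0.06
```

Request:
{"fn": "step_arm", "kwargs": {"moves": [0,0,0,-0.038,-0.01,0,0.06,0,0,0,-0.076,-0.02,0,0.06,0,0,0,-0.114,-0.03,0,0.06,0,0,0,-0.145,-0.039,0,0.06,0,0,0,-0.16,-0.0425,0,0.06]}}

```text
clock: 8.58
ee_pos: [0.5308, -0.2671, 0.4074]
tool_rot: [-3.141, 0.001, 1.567]
ft_force: [0.8, 0.3, -0.4]
opening: 0.06
```

Request:
{"fn": "step_arm", "kwargs": {"moves": [0,0,0,0,0,0.02,0.06,0,0,0,0,0,0.06,0.06,0,0,0,0,0,0.095,0.06,0,0,0,0,0,0.118,0.06,0,0,0,0,0,0.127,0.06]}}

```text
clock: 9.0
ee_pos: [0.531, -0.2634, 0.2761]
tool_rot: [-3.136, -0.003, 1.57]
ft_force: [-1.1, 1.1, -0.0]
opening: 0.0602
```

Request:
{"fn": "step_arm", "kwargs": {"moves": [0,0,0,0,0,0,0.06,0,0,0,0,0,0,0.045,0,0,0,0,0,0,0.03,0,0,0,0,0,0,0.012,0,0,0,0,0,0,0.012]}}

```text
clock: 9.42
ee_pos: [0.5328, -0.2641, 0.2827]
tool_rot: [3.138, 0.002, 1.571]
ft_force: [-1.5, 0.2, 6.6]
opening: 0.0228
```

Request:
{"fn": "step_arm", "kwargs": {"moves": [0,0,0,0,0,0,0.012,0,0,0,0,0,0,0.012,0,0,0,0,0,0,0.012,0,0,0,0,0,0,0.012,0,0,0,0,0,0,0.012]}}

```text
clock: 9.83
ee_pos: [0.5327, -0.2641, 0.2827]
tool_rot: [3.138, 0.002, 1.571]
ft_force: [-0.3, -0.1, 7.6]
opening: 0.0221
```

Request:
{"fn": "step_arm", "kwargs": {"moves": [0,0,0,0,0,-0.01,0.012,0,0,0,0,0,-0.035,0.012,0,0,0,0,0,-0.07,0.012,0,0,0,0,0,-0.11,0.012,0,0,0,0,0,-0.14,0.012]}}

```text
clock: 10.25
ee_pos: [0.5318, -0.2636, 0.4242]
tool_rot: [3.139, 0.001, 1.571]
ft_force: [0.3, -0.5, -1.2]
opening: 0.0225
```

Request:
{"fn": "step_arm", "kwargs": {"moves": [0,0,0,0.012,0.004,0,0.012,0,0,0,0.036,0.013,0,0.012,0,0,0,0.069,0.025,0,0.012,0,0,0,0.104,0.038,0,0.012,0,0,0,0.139,0.05,0,0.012]}}

```text
clock: 10.67
ee_pos: [0.5824, -0.1235, 0.4207]
tool_rot: [3.141, -0.0, 1.569]
ft_force: [0.2, 0.4, -1.2]
opening: 0.0222
```

Request:
{"fn": "step_arm", "kwargs": {"moves": [0,0,0,0.034,0.012,0,0.012,0,0,0,0.066,0.024,0,0.012,0,0,0,0.094,0.034,0,0.012,0,0,0,0.112,0.041,0,0.012,0,0,0,0.12,0.044,0,0.012]}}

```text
clock: 11.08
ee_pos: [0.6268, -0.002, 0.4202]
tool_rot: [-3.141, -0.001, 1.574]
ft_force: [0.0, -0.4, -0.4]
opening: 0.0226
```

Request:
{"fn": "step_arm", "kwargs": {"moves": [0,0,0,0,0,0.02,0.012,0,0,0,0,0,0.05,0.012,0,0,0,0,0,0.08,0.012,0,0,0,0,0,0.108,0.012,0,0,0,0,0,0.124,0.012]}}

```text
clock: 11.5
ee_pos: [0.6252, -0.0054, 0.293]
tool_rot: [-3.138, 0.0, 1.57]
ft_force: [-0.1, -0.4, -1.1]
opening: 0.0218
```

Request:
{"fn": "step_arm", "kwargs": {"moves": [0,0,0,0,0,0,0.012,0,0,0,0,0,0.006,0.012,0,0,0,0,0,0.012,0.012,0,0,0,0,0,0.018,0.012,0,0,0,0,0,0.018,0.012]}}

```text
clock: 11.92
ee_pos: [0.6266, -0.005, 0.279]
tool_rot: [3.14, 0.0, 1.57]
ft_force: [1.3, -0.4, -0.3]
opening: 0.0223
```

Request:
{"fn": "step_arm", "kwargs": {"moves": [0,0,0,0,0,0,0.012,0,0,0,0,0,0,0.012,0,0,0,0,0,0,0.027,0,0,0,0,0,0,0.04,0,0,0,0,0,0,0.06]}}

```text
clock: 12.33
ee_pos: [0.6264, -0.0048, 0.2787]
tool_rot: [3.141, 0.0, 1.571]
ft_force: [0.4, 0.4, 0.8]
opening: 0.0501
```

Request:
{"fn": "step_arm", "kwargs": {"moves": [0,0,0,0,0,0,0.06,0,0,0,0,0,-0.02,0.06,0,0,0,0,0,-0.06,0.06,0,0,0,0,0,-0.1,0.06,0,0,0,0,0,-0.137,0.06]}}

```text
clock: 12.75
ee_pos: [0.6259, -0.0048, 0.4173]
tool_rot: [-3.142, 0.0, 1.571]
ft_force: [1.6, 0.1, 0.1]
opening: 0.0598
```

Request:
{"fn": "step_arm", "kwargs": {"moves": [0,0,0,-0.036,-0.008,0,0.06,0,0,0,-0.074,-0.016,0,0.06,0,0,0,-0.114,-0.025,0,0.06,0,0,0,-0.154,-0.034,0,0.06,0,0,0,-0.194,-0.042,0,0.06]}}

```text
clock: 13.17
ee_pos: [0.5835, -0.2003, 0.4158]
tool_rot: [3.141, 0.0, 1.571]
ft_force: [0.4, 0.7, -0.0]
opening: 0.06
```

Request:
{"fn": "step_arm", "kwargs": {"moves": [0,0,0,-0.04,-0.009,0,0.06,0,0,0,-0.08,-0.018,0,0.06,0,0,0,-0.12,-0.027,0,0.06,0,0,0,-0.158,-0.035,0,0.06,0,0,0,-0.18,-0.0395,0,0.06]}}

```text
clock: 13.58
ee_pos: [0.5433, -0.3824, 0.4151]
tool_rot: [-3.141, 0.001, 1.568]
ft_force: [0.2, 0.9, 0.2]
opening: 0.06
```

Request:
{"fn": "step_arm", "kwargs": {"moves": [0,0,0,0,0,0.02,0.06,0,0,0,0,0,0.055,0.06,0,0,0,0,0,0.085,0.06,0,0,0,0,0,0.106,0.06,0,0,0,0,0,0.115,0.06]}}

```text
clock: 14.0
ee_pos: [0.5439, -0.3785, 0.2965]
tool_rot: [-3.137, -0.003, 1.57]
ft_force: [-0.2, 0.6, 0.3]
opening: 0.0601
```

Request:
{"fn": "step_arm", "kwargs": {"moves": [0,0,0,0,0,0,0.06,0,0,0,0,0,0,0.045,0,0,0,0,0,0,0.032,0,0,0,0,0,0,0.014,0,0,0,0,0,0,0.014]}}

```text
clock: 14.42
ee_pos: [0.5452, -0.3791, 0.3028]
tool_rot: [3.138, 0.002, 1.571]
ft_force: [-0.8, 0.4, 5.2]
opening: 0.0246
```

Request:
{"fn": "step_arm", "kwargs": {"moves": [0,0,0,0,0,0,0.014,0,0,0,0,0,0,0.014,0,0,0,0,0,0,0.014,0,0,0,0,0,0,0.014,0,0,0,0,0,0,0.014]}}

```text
clock: 14.83
ee_pos: [0.5452, -0.3791, 0.3028]
tool_rot: [3.138, 0.002, 1.571]
ft_force: [-0.1, 1.0, 6.1]
opening: 0.0243
```

Request:
{"fn": "step_arm", "kwargs": {"moves": [0,0,0,0,0,-0.008,0.014,0,0,0,0,0,-0.03,0.014,0,0,0,0,0,-0.06,0.014,0,0,0,0,0,-0.088,0.014,0,0,0,0,0,-0.1,0.014]}}

```text
clock: 15.25
ee_pos: [0.5446, -0.3787, 0.4052]
tool_rot: [3.138, 0.003, 1.571]
ft_force: [0.6, -0.8, 0.2]
opening: 0.0244
```

Request:
{"fn": "step_arm", "kwargs": {"moves": [0,0,0,0.012,0.004,0,0.014,0,0,0,0.036,0.011,0,0.014,0,0,0,0.069,0.02,0,0.014,0,0,0,0.104,0.03,0,0.014,0,0,0,0.141,0.041,0,0.014]}}

```text
clock: 15.67
ee_pos: [0.5856, -0.2362, 0.3992]
tool_rot: [-3.14, -0.001, 1.569]
ft_force: [1.6, -0.4, -1.6]
opening: 0.0242
```

Request:
{"fn": "step_arm", "kwargs": {"moves": [0,0,0,0.038,0.011,0,0.014,0,0,0,0.076,0.022,0,0.014,0,0,0,0.112,0.033,0,0.014,0,0,0,0.138,0.041,0,0.014,0,0,0,0.152,0.045,0,0.014]}}

```text
clock: 16.08
ee_pos: [0.6311, -0.0818, 0.3993]
tool_rot: [-3.14, -0.001, 1.574]
ft_force: [-0.5, -0.4, -1.6]
opening: 0.024
```

Request:
{"fn": "step_arm", "kwargs": {"moves": [0,0,0,0,0,0.015,0.014,0,0,0,0,0,0.035,0.014,0,0,0,0,0,0.055,0.014,0,0,0,0,0,0.073,0.014,0,0,0,0,0,0.084,0.014]}}

```text
clock: 16.5
ee_pos: [0.6299, -0.0856, 0.3134]
tool_rot: [-3.138, -0.0, 1.57]
ft_force: [0.1, -0.2, -1.2]
opening: 0.0245
```

Request:
{"fn": "step_arm", "kwargs": {"moves": [0,0,0,0,0,0,0.014,0,0,0,0,0,0.006,0.014,0,0,0,0,0,0.012,0.014,0,0,0,0,0,0.018,0.014,0,0,0,0,0,0.018,0.014]}}

```text
clock: 16.92
ee_pos: [0.6309, -0.0859, 0.2982]
tool_rot: [3.141, 0.0, 1.57]
ft_force: [0.7, 0.2, -0.8]
opening: 0.0244
```

Request:
{"fn": "step_arm", "kwargs": {"moves": [0,0,0,0,0,0,0.014,0,0,0,0,0,0,0.014,0,0,0,0,0,0,0.029,0,0,0,0,0,0,0.04,0,0,0,0,0,0,0.06]}}

```text
clock: 17.33
ee_pos: [0.6308, -0.0859, 0.2987]
tool_rot: [3.141, 0.0, 1.571]
ft_force: [-1.1, 0.1, 0.0]
opening: 0.0505
```

Request:
{"fn": "step_arm", "kwargs": {"moves": [0,0,0,0,0,0,0.06,0,0,0,0,0,-0.02,0.06,0,0,0,0,0,-0.06,0.07,0,0,0,0,0,-0.1,0.0854,0,0,0,0,0,-0.12,0.0854]}}

```text
clock: 17.75
ee_pos: [0.6305, -0.0858, 0.4234]
tool_rot: [3.136, 0.001, 1.571]
ft_force: [-0.4, 0.3, 1.2]
opening: 0.0853
```

```bash
python3 - <<'E'
from h import *
p,d=r.capture("top");c=r.calibration("top")
cv2.imwrite("pics/t2.png",cv2.resize(p[140:260,210:450],None,fx=3.3,fy=3.3)[:,:,::-1])
p,d=r.capture("side");cv2.imwrite("pics/s3.png",p[120:370,200:420,::-1])
np.save("pics/t2.npy",p)
E
```

```text
(no output)
```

View pics/t2.png

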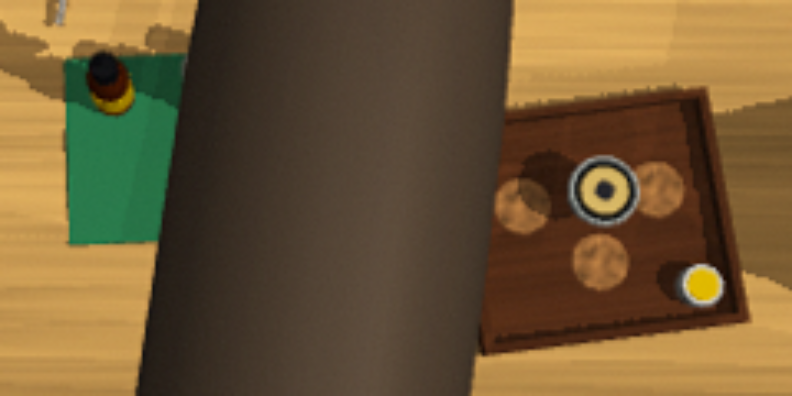

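View pics/s3.png

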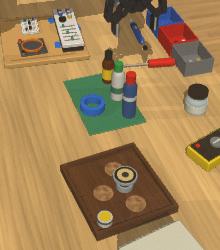

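All three bottles stand upright on the mat; tape, tin and driver have not moved. Driver next.

Request:
{"fn": "step_arm", "kwargs": {"moves": [0,0,0,-0.03,-0.012,0,0.078,0,0,0,-0.065,-0.025,0,0.078,0,0,0,-0.1,-0.039,0,0.078,0,0,0,-0.135,-0.053,0,0.078,0,0,0,-0.165,-0.065,0.01,0.078]}}

```text
clock: 18.27
ee_pos: [0.5648, -0.2526, 0.4091]
tool_rot: [3.14, 0.001, 1.57]
ft_force: [0.6, -0.7, 1.7]
opening: 0.0781
```

Request:
{"fn": "step_arm", "kwargs": {"moves": [0,0,0,-0.03,-0.012,0.01,0.078,0,0,0,-0.055,-0.022,0.03,0.078,0,0,0,-0.068,-0.026,0.06,0.078,0,0,0,-0.072,-0.028,0.09,0.078,0,0,0,-0.072,-0.028,0.12,0.078]}}

```text
clock: 18.68
ee_pos: [0.5365, -0.3243, 0.2862]
tool_rot: [-3.141, -0.0, 1.568]
ft_force: [0.2, 0.2, -0.6]
opening: 0.0782
```

Request:
{"fn": "step_arm", "kwargs": {"moves": [0,0,0,0,0,0.025,0.078,0,0,0,0,0,0.045,0.078,0,0,0,0,0,0.05,0.078,0,0,0,0,0,0.05,0.078,0,0,0,0,0,0.05,0.078]}}

```text
clock: 19.1
ee_pos: [0.5378, -0.3228, 0.2387]
tool_rot: [-3.141, -0.0, 1.571]
ft_force: [-0.0, -0.4, -0.2]
opening: 0.0779
```

```bash
python3 - <<'E'
from h import *
t=r.calibration("top");rs=lambda u,v:(210+u/3.3-.35,140+v/3.3-.35)
for n,u,v,z in(('c_sq',523,206,.008),('c_flux',600,262,.008),('c_can',659,189,.008),('drv',604,190,.048),('tin',703,285,.026)):print(n,onz(t,*rs(u,v),z).round(4))
c=r.calibration("wrist");s=r.read_state();p,d=r.capture("wrist");cv2.imwrite("pics/w1.png",p[:,:,::-1])
print(s['ee_pos'],s['ft_force'])
hsv=cv2.cvtColor(p,cv2.COLOR_RGB2HSV);H,S,V=cv2.split(hsv)
m=((H>10)&(H<28)&(S>50)&(S<150)&(V>170)).astype(np.uint8);m[:, :200]=0;m[:,360:]=0;m[:150]=0;m[330:]=0
cs,_=cv2.findContours(m,cv2.RETR_EXTERNAL,cv2.CHAIN_APPROX_NONE);q=max(cs,key=cv2.contourArea);e=cv2.fitEllipse(q);print(e,wonz(c,*e[0],.045).round(4))
E
```

```text
c_sq [ 0.5309 -0.2675  0.008 ]
c_flux [ 0.4846 -0.3293  0.008 ]
c_can [ 0.5458 -0.3806  0.008 ]
drv [ 0.5376 -0.3237  0.048 ]
tin [ 0.4642 -0.4066  0.026 ]
[ 0.53777333 -0.32282298  0.23871587] [-0.00798735 -0.38531377 -0.21319277]
((276.5346374511719, 257.15631103515625), (60.30659103393555, 67.64221954345703), 101.38896942138672) [ 0.5373 -0.3239  0.045 ]
```

View pics/w1.png

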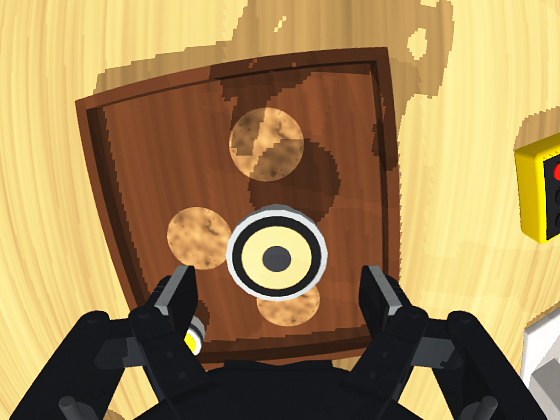

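The driver is centred between the pads (ellipse at (276,257)) and the fingers are clear of the tin at (192,335). Descend and grip.

Request:
{"fn": "step_arm", "kwargs": {"moves": [0,0,0,-0.001,0,0.012,0.078,0,0,0,-0.001,0,0.028,0.078,0,0,0,-0.001,0,0.04,0.078,0,0,0,-0.001,0,0.043,0.078,0,0,0,-0.001,0,0.043,0.078], "squeeze": 40}}

```text
clock: 19.57
ee_pos: [0.5373, -0.3236, 0.1942]
tool_rot: [-3.14, -0.001, 1.571]
ft_force: [-0.0, 0.0, 0.1]
opening: 0.0781
```

Request:
{"fn": "step_arm", "kwargs": {"moves": [0,0,0,0,0,0,0.07,0,0,0,0,0,0,0.06,0,0,0,0,0,0,0.045,0,0,0,0,0,0,0.045,0,0,0,0,0,0,0.045]}}

```text
clock: 19.98
ee_pos: [0.538, -0.3241, 0.1967]
tool_rot: [3.14, 0.001, 1.571]
ft_force: [-1.1, 0.1, 6.0]
opening: 0.0541
```

Request:
{"fn": "step_arm", "kwargs": {"moves": [0,0,0,0,0,0,0.045,0,0,0,0,0,0,0.045,0,0,0,0,0,-0.005,0.045,0,0,0,0,0,-0.02,0.045,0,0,0,0,0,-0.03,0.045]}}

```text
clock: 20.4
ee_pos: [0.5376, -0.3237, 0.2259]
tool_rot: [-3.141, -0.0, 1.571]
ft_force: [-0.1, 0.1, -1.6]
opening: 0.0539
```

```bash
python3 - <<'E'
from h import *
t=r.calibration("top");p,d=r.capture("top")
hsv=cv2.cvtColor(p,cv2.COLOR_RGB2HSV);H,S,V=cv2.split(hsv)
W=cloud(t,d);z=W[...,2]
m=((H>3)&(H<16)&(S>190)&(V>110)).astype(np.uint8);m[:200]=0;m[270:]=0;m[:,:140]=0;m[:,190:]=0
cs,_=cv2.findContours(m,cv2.RETR_EXTERNAL,cv2.CHAIN_APPROX_NONE);q=np.vstack(cs);
print('ring pts',len(q),cv2.minEnclosingCircle(q));(u,v),_=cv2.minEnclosingCircle(q);print(onz(t,u,v,.032).round(4))
pts=np.array([onz(t,a,b,.032)[:2] for a,b in q[:,0]],np.float32);print(cv2.minEnclosingCircle(pts))
sc=r.calibration("side");p,d=r.capture("side")
hsv=cv2.cvtColor(p,cv2.COLOR_RGB2HSV);H,S,V=cv2.split(hsv)
m=((H>3)&(H<16)&(S>190)&(V>110)).astype(np.uint8);m[:140]=0;m[185:]=0;m[:,:205]=0;m[:,260:]=0
cs,_=cv2.findContours(m,cv2.RETR_EXTERNAL,cv2.CHAIN_APPROX_NONE);q=np.vstack(cs)
pts=np.array([onz(sc,a,b,.032)[:2] for a,b in q[:,0]],np.float32);print('side',cv2.minEnclosingCircle(pts))
s=r.read_state();print(s['ee_pos'],s['ft_force'],s['opening'])
cv2.imwrite("pics/s4.png",cv2.resize(p[180:370,220:420],None,fx=2.5,fy=2.5)[:,:,::-1])
E
```

```text
ring pts 70 ((162.9166717529297, 233.0833282470703), 12.923478126525879)
[0.4414 0.2807 0.032 ]
((0.4413287341594696, 0.28048065304756165), 0.03349338844418526)
side ((0.4308520555496216, 0.27811115980148315), 0.04285664111375809)
[ 0.53836537 -0.32421003  0.22746307] [-0.26157201 -0.83082347 -0.53477705] 0.05395858396208679
```

View pics/s4.png

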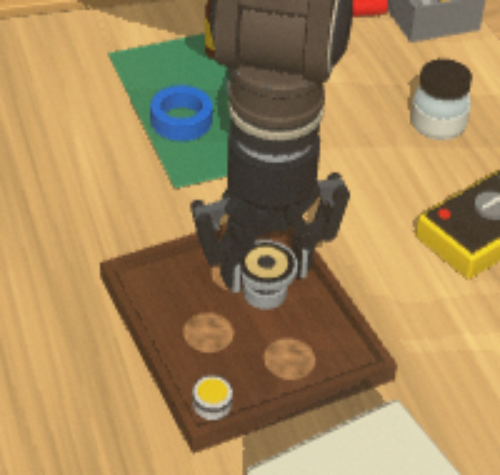

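The driver is held level, with the tin and corks undisturbed. Carrying it to above the cradle.

Request:
{"fn": "step_arm", "kwargs": {"moves": [0,0,0,0,0,-0.03,0.045,0,0,0,0.01,-0.002,-0.065,0.045,0,0,0,0.03,-0.005,-0.095,0.045,0,0,0,0.06,-0.01,-0.115,0.045,0,0,0,0.094,-0.015,-0.125,0.045]}}

```text
clock: 20.92
ee_pos: [0.523, -0.23, 0.3531]
tool_rot: [3.138, 0.002, 1.568]
ft_force: [1.4, 0.7, -1.8]
opening: 0.054
```

Request:
{"fn": "step_arm", "kwargs": {"moves": [0,0,0,0.036,-0.006,0,0.045,0,0,0,0.072,-0.012,0,0.045,0,0,0,0.108,-0.018,0,0.045,0,0,0,0.144,-0.024,0,0.045,0,0,0,0.18,-0.03,0,0.045]}}

```text
clock: 21.33
ee_pos: [0.492, -0.0483, 0.35]
tool_rot: [-3.142, -0.0, 1.57]
ft_force: [0.7, 0.5, -1.2]
opening: 0.0544
```

Request:
{"fn": "step_arm", "kwargs": {"moves": [0,0,0,0.036,-0.006,0,0.045,0,0,0,0.072,-0.012,0,0.045,0,0,0,0.108,-0.018,0,0.045,0,0,0,0.144,-0.024,0,0.045,0,0,0,0.18,-0.03,0,0.045]}}

```text
clock: 21.75
ee_pos: [0.462, 0.1318, 0.35]
tool_rot: [-3.142, -0.0, 1.57]
ft_force: [1.3, 0.3, -1.8]
opening: 0.0542
```

Request:
{"fn": "step_arm", "kwargs": {"moves": [0,0,0,0.036,-0.006,0,0.045,0,0,0,0.072,-0.012,0,0.045,0,0,0,0.105,-0.017,0,0.045,0,0,0,0.133,-0.021,0,0.045,0,0,0,0.15,-0.022,0,0.045]}}

```text
clock: 22.17
ee_pos: [0.4399, 0.2828, 0.3498]
tool_rot: [-3.141, -0.001, 1.573]
ft_force: [0.2, 0.1, -1.1]
opening: 0.0543
```

Request:
{"fn": "step_arm", "kwargs": {"moves": [0,0,0,0,0,0,0.045,0,0,0,0,0,0,0.045,0,0,0,0,0,0.025,0.045,0,0,0,0,0,0.05,0.045,0,0,0,0,0,0.06,0.045]}}

```text
clock: 22.58
ee_pos: [0.4402, 0.2787, 0.2873]
tool_rot: [-3.138, 0.002, 1.569]
ft_force: [-0.3, -0.4, -2.3]
opening: 0.0543
```

Request:
{"fn": "step_arm", "kwargs": {"moves": [0,0,0,0,0,0,0.045,0,0,0,0,0,0,0.045,0,0,0,0,0,0,0.045,0,0,0,0,0,0,0.045,0,0,0,0,0,0,0.045]}}

```text
clock: 23.0
ee_pos: [0.4412, 0.2803, 0.2917]
tool_rot: [3.14, -0.001, 1.57]
ft_force: [-0.4, -0.2, -1.5]
opening: 0.0539
```

```bash
python3 - <<'E'
from h import *
c=r.calibration("wrist");s=r.read_state();p,d=r.capture("wrist");cv2.imwrite("pics/w2.png",p[:,:,::-1])
print(s['ee_pos'],s['ft_force'],s['opening'])
hsv=cv2.cvtColor(p,cv2.COLOR_RGB2HSV);H,S,V=cv2.split(hsv)
m=((H>3)&(H<18)&(S>170)&(V>110)).astype(np.uint8)
cs,_=cv2.findContours(m,cv2.RETR_EXTERNAL,cv2.CHAIN_APPROX_NONE)
for q in sorted(cs,key=cv2.contourArea)[-3:]:
    pts=np.array([wonz(c,a,b,.032)[:2] for a,b in q[:,0]],np.float32);print(cv2.boundingRect(q),cv2.minEnclosingCircle(pts))
t=r.calibration("top");print(proj(t,np.array([.4413,.2805,.032])))
E
```

```text
[0.44124892 0.28025389 0.29169206] [-0.43178882 -0.15275251 -1.52503364] 0.05392084512777141
(197, 267, 5, 2) ((0.37842029333114624, 0.2379922866821289), 0.001901314128190279)
(370, 278, 12, 4) ((0.5234194993972778, 0.2257881760597229), 0.00546612311154604)
(232, 172, 90, 70) ((0.44093558192253113, 0.2819110155105591), 0.03381912782788277)
[163.00151705 233.11124512]
```

View pics/w2.png

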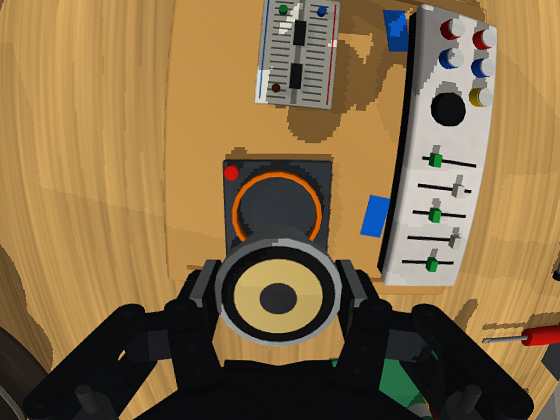

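The ring is centred at (277,210), with the driver held level in front of it. The wrist estimate (0.441, 0.282) and the top estimate (0.441, 0.2805) agree. Lowering.

Request:
{"fn": "step_arm", "kwargs": {"moves": [0,0,0,0.001,0,0.012,0.045,0,0,0,0.001,0,0.032,0.045,0,0,0,0.001,0,0.05,0.045,0,0,0,0.001,0,0.058,0.045,0,0,0,0.001,0,0.062,0.045]}}

```text
clock: 23.47
ee_pos: [0.4405, 0.281, 0.2274]
tool_rot: [-3.14, 0.001, 1.571]
ft_force: [0.8, -0.8, -1.2]
opening: 0.0542
```

Request:
{"fn": "step_arm", "kwargs": {"moves": [0,0,0,0,0,0,0.045,0,0,0,0,0,0.006,0.045,0,0,0,0,0,0.012,0.045,0,0,0,0,0,0.0165,0.045,0,0,0,0,0,0.0165,0.045]}}

```text
clock: 23.88
ee_pos: [0.4411, 0.2814, 0.2127]
tool_rot: [3.14, -0.001, 1.571]
ft_force: [-0.8, -0.6, 2.6]
opening: 0.0545
```

Request:
{"fn": "step_arm", "kwargs": {"moves": [0,0,0,0,0,0,0.045,0,0,0,0,0,0,0.045,0,0,0,0,0,0,0.057,0,0,0,0,0,0,0.068,0,0,0,0,0,0,0.078]}}

```text
clock: 24.3
ee_pos: [0.4408, 0.2812, 0.2116]
tool_rot: [-3.141, 0.0, 1.571]
ft_force: [0.5, -0.1, 0.3]
opening: 0.0773
```

Request:
{"fn": "step_arm", "kwargs": {"moves": [0,0,0,0,0,0,0.078,0,0,0,0,0,-0.02,0.078,0,0,0,0,0,-0.06,0.078,0,0,0,0,0,-0.1,0.07,0,0,0,0,0,-0.13,0.06]}}

```text
clock: 24.72
ee_pos: [0.4408, 0.2812, 0.3446]
tool_rot: [3.14, -0.001, 1.571]
ft_force: [1.3, 0.6, 0.8]
opening: 0.0603
```

```bash
python3 - <<'E'
from h import *
c=r.calibration("wrist");s=r.read_state();p,d=r.capture("wrist");cv2.imwrite("pics/w3.png",p[:,:,::-1])
print(s['ee_pos'],s['ft_force'],s['opening'])
hsv=cv2.cvtColor(p,cv2.COLOR_RGB2HSV);H,S,V=cv2.split(hsv)
m=((H>10)&(H<28)&(S>50)&(S<150)&(V>150)).astype(np.uint8);m[:,:210]=0;m[:,350:]=0;m[:180]=0;m[330:]=0
cs,_=cv2.findContours(m,cv2.RETR_EXTERNAL,cv2.CHAIN_APPROX_NONE);q=max(cs,key=cv2.contourArea);e=cv2.fitEllipse(q);print(e,wonz(c,*e[0],.061).round(4))
E
```

```text
[0.44079397 0.28117194 0.34458824] [1.29994573 0.60540871 0.7657972 ] 0.06031914649333905
((263.5285949707031, 297.51690673828125), (55.722007751464844, 76.01792907714844), 160.8765106201172) [0.4284 0.1961 0.061 ]
```

View pics/w3.png

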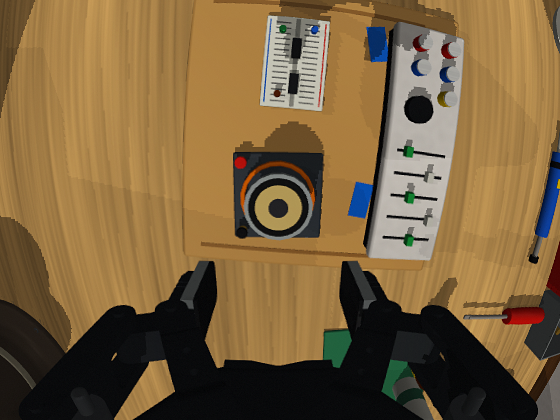

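The driver's flange sits concentric over the ring at px (278,208), seated at the expected height. Returning the can next.

Request:
{"fn": "step_arm", "kwargs": {"moves": [0,0,0,-0.01,0.005,-0.03,0.06,0,0,0,-0.035,0.018,-0.045,0.06,0,0,0,-0.067,0.035,-0.055,0.06,0,0,0,-0.1,0.052,-0.06,0.06,0,0,0,-0.135,0.07,-0.06,0.06]}}

```text
clock: 25.18
ee_pos: [0.5114, 0.1452, 0.4034]
tool_rot: [3.139, -0.001, 1.572]
ft_force: [0.5, -0.2, -0.7]
opening: 0.0601
```

Request:
{"fn": "step_arm", "kwargs": {"moves": [0,0,0,-0.034,0.018,0,0.06,0,0,0,-0.069,0.036,0,0.06,0,0,0,-0.103,0.053,0,0.06,0,0,0,-0.138,0.071,0,0.06,0,0,0,-0.172,0.089,0,0.06]}}

```text
clock: 25.6
ee_pos: [0.6003, -0.0279, 0.4016]
tool_rot: [-3.141, -0.0, 1.57]
ft_force: [0.3, 0.4, 0.2]
opening: 0.0605
```

Request:
{"fn": "step_arm", "kwargs": {"moves": [0,0,0,-0.03,0.016,0,0.06,0,0,0,-0.05,0.026,0,0.06,0,0,0,-0.06,0.031,0,0.06,0,0,0,-0.06,0.031,0,0.06,0,0,0,-0.06,0.031,0,0.06]}}

```text
clock: 26.02
ee_pos: [0.6306, -0.0856, 0.4014]
tool_rot: [-3.141, -0.001, 1.57]
ft_force: [-0.2, 0.5, -0.4]
opening: 0.0597
```

Request:
{"fn": "step_arm", "kwargs": {"moves": [0,0,0,0,0,0.015,0.06,0,0,0,0,0,0.045,0.06,0,0,0,0,0,0.075,0.06,0,0,0,0,0,0.095,0.06,0,0,0,0,0,0.1,0.06]}}

```text
clock: 26.43
ee_pos: [0.629, -0.0837, 0.2982]
tool_rot: [-3.136, -0.001, 1.573]
ft_force: [-0.0, -0.2, -0.2]
opening: 0.0602
```

Request:
{"fn": "step_arm", "kwargs": {"moves": [0,0,0,0,0,0,0.06,0,0,0,0,0,0,0.06,0,0,0,0,0,0,0.06,0,0,0,0,0,0,0.06,0,0,0,0,0,0,0.06]}}

```text
clock: 26.85
ee_pos: [0.6311, -0.0858, 0.3035]
tool_rot: [3.139, 0.0, 1.571]
ft_force: [-0.1, -0.2, 0.4]
opening: 0.0599
```

Request:
{"fn": "step_arm", "kwargs": {"moves": [0,0,0,0,0,0.006,0.06,0,0,0,0,0,0.006,0.05,0,0,0,0,0,0.006,0.032,0,0,0,0,0,0.006,0.014,0,0,0,0,0,0.006,0.014]}}

```text
clock: 27.27
ee_pos: [0.6308, -0.0859, 0.296]
tool_rot: [3.141, 0.0, 1.57]
ft_force: [0.5, -0.4, -0.7]
opening: 0.0244
```

Request:
{"fn": "step_arm", "kwargs": {"moves": [0,0,0,0,0,0,0.014,0,0,0,0,0,0,0.014,0,0,0,0,0,0,0.014,0,0,0,0,0,0,0.014,0,0,0,0,0,0,0.014]}}

```text
clock: 27.68
ee_pos: [0.6308, -0.0858, 0.2959]
tool_rot: [3.142, 0.0, 1.571]
ft_force: [0.1, -0.2, -0.4]
opening: 0.0244
```

Request:
{"fn": "step_arm", "kwargs": {"moves": [0,0,0,0,0,-0.008,0.014,0,0,0,0,0,-0.03,0.014,0,0,0,0,0,-0.06,0.014,0,0,0,0,0,-0.088,0.014,0,0,0,0,0,-0.1,0.014]}}

```text
clock: 28.1
ee_pos: [0.6307, -0.0858, 0.4006]
tool_rot: [3.137, 0.001, 1.571]
ft_force: [-0.1, -1.3, 0.0]
opening: 0.0243
```

Request:
{"fn": "step_arm", "kwargs": {"moves": [0,0,0,-0.012,-0.004,0,0.014,0,0,0,-0.036,-0.011,0,0.014,0,0,0,-0.069,-0.02,0,0.014,0,0,0,-0.104,-0.03,0,0.014,0,0,0,-0.141,-0.041,0,0.014]}}

```text
clock: 28.52
ee_pos: [0.5889, -0.2282, 0.3948]
tool_rot: [-3.14, -0.0, 1.572]
ft_force: [0.8, -0.0, -2.1]
opening: 0.0244
```

Request:
{"fn": "step_arm", "kwargs": {"moves": [0,0,0,-0.038,-0.011,0,0.014,0,0,0,-0.076,-0.022,0,0.014,0,0,0,-0.112,-0.033,0,0.014,0,0,0,-0.138,-0.041,0,0.014,0,0,0,-0.152,-0.045,0,0.014]}}

```text
clock: 28.93
ee_pos: [0.5426, -0.3825, 0.3945]
tool_rot: [-3.139, -0.0, 1.567]
ft_force: [-0.3, 0.1, -1.5]
opening: 0.0248
```

Request:
{"fn": "step_arm", "kwargs": {"moves": [0,0,0,0,0,0.015,0.014,0,0,0,0,0,0.035,0.014,0,0,0,0,0,0.055,0.014,0,0,0,0,0,0.07,0.014,0,0,0,0,0,0.077,0.014]}}

```text
clock: 29.35
ee_pos: [0.5439, -0.3784, 0.3155]
tool_rot: [-3.138, -0.003, 1.571]
ft_force: [-0.7, 0.6, -1.4]
opening: 0.0243
```

Request:
{"fn": "step_arm", "kwargs": {"moves": [0,0,0,0,0,0,0.014,0,0,0,0,0,0,0.014,0,0,0,0,0,0,0.014,0,0,0,0,0,0,0.014,0,0,0,0,0,0,0.014]}}

```text
clock: 29.77
ee_pos: [0.5449, -0.3789, 0.3201]
tool_rot: [3.14, 0.001, 1.571]
ft_force: [0.6, 0.3, -1.1]
opening: 0.0243
```

Request:
{"fn": "step_arm", "kwargs": {"moves": [0,0,0,0,0,0.006,0.014,0,0,0,0,0,0.012,0.014,0,0,0,0,0,0.0165,0.014,0,0,0,0,0,0.0165,0.014,0,0,0,0,0,0.0165,0.014]}}

```text
clock: 30.18
ee_pos: [0.5445, -0.3787, 0.3016]
tool_rot: [-3.14, -0.001, 1.571]
ft_force: [-0.5, 0.6, -1.2]
opening: 0.0246
```

Request:
{"fn": "step_arm", "kwargs": {"moves": [0,0,0,0,0,0.001,0.014,0,0,0,0,0,0.002,0.014,0,0,0,0,0,0.003,0.014,0,0,0,0,0,0.003,0.014,0,0,0,0,0,0.003,0.014]}}

```text
clock: 30.6
ee_pos: [0.5448, -0.3789, 0.2998]
tool_rot: [3.141, 0.0, 1.571]
ft_force: [-0.2, 0.3, 2.6]
opening: 0.0247
```

Request:
{"fn": "step_arm", "kwargs": {"moves": [0,0,0,0,0,0,0.014,0,0,0,0,0,0,0.02,0,0,0,0,0,0,0.03,0,0,0,0,0,0,0.04,0,0,0,0,0,0,0.06]}}

```text
clock: 31.02
ee_pos: [0.5446, -0.3788, 0.299]
tool_rot: [-3.141, -0.0, 1.571]
ft_force: [0.5, -1.1, -0.2]
opening: 0.051
```

Request:
{"fn": "step_arm", "kwargs": {"moves": [0,0,0,0,0,0,0.06,0,0,0,0,0,-0.015,0.06,0,0,0,0,0,-0.045,0.06,0,0,0,0,0,-0.08,0.06,0,0,0,0,0,-0.11,0.06]}}

```text
clock: 31.43
ee_pos: [0.5444, -0.3787, 0.4109]
tool_rot: [-3.141, -0.0, 1.571]
ft_force: [0.7, -0.6, 1.4]
opening: 0.0598
```

Request:
{"fn": "step_arm", "kwargs": {"moves": [0,0,0,0.03,0.007,0,0.06,0,0,0,0.068,0.015,0,0.06,0,0,0,0.108,0.024,0,0.06,0,0,0,0.148,0.033,0,0.06,0,0,0,0.188,0.041,0,0.06]}}

```text
clock: 31.85
ee_pos: [0.5858, -0.1893, 0.4093]
tool_rot: [3.141, -0.0, 1.57]
ft_force: [0.1, 1.1, -0.6]
opening: 0.0598
```

Request:
{"fn": "step_arm", "kwargs": {"moves": [0,0,0,0.04,0.009,0,0.06,0,0,0,0.08,0.018,0,0.06,0,0,0,0.12,0.027,0,0.06,0,0,0,0.158,0.035,0,0.06,0,0,0,0.186,0.0405,0,0.06]}}

```text
clock: 32.27
ee_pos: [0.6265, -0.0018, 0.4093]
tool_rot: [3.142, -0.001, 1.572]
ft_force: [1.5, -0.6, 0.4]
opening: 0.0602
```

Request:
{"fn": "step_arm", "kwargs": {"moves": [0,0,0,0,0,0.015,0.06,0,0,0,0,0,0.045,0.06,0,0,0,0,0,0.08,0.06,0,0,0,0,0,0.108,0.06,0,0,0,0,0,0.125,0.06]}}

```text
clock: 32.68
ee_pos: [0.6253, -0.0046, 0.2806]
tool_rot: [-3.137, 0.0, 1.571]
ft_force: [0.7, -0.6, -0.1]
opening: 0.0604
```

Request:
{"fn": "step_arm", "kwargs": {"moves": [0,0,0,0,0,0,0.06,0,0,0,0,0,0,0.06,0,0,0,0,0,0,0.06,0,0,0,0,0,0,0.06,0,0,0,0,0,0,0.06]}}

```text
clock: 33.1
ee_pos: [0.6268, -0.0049, 0.2863]
tool_rot: [3.139, 0.0, 1.57]
ft_force: [1.4, 1.2, -0.3]
opening: 0.0596
```

```bash
python3 - <<'E'
from h import *
p,d=r.capture("side");cv2.imwrite("pics/s5.png",cv2.resize(p[120:370,200:420],None,fx=2.4,fy=2.4)[:,:,::-1])
E
```

```text
(no output)
```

View pics/s5.png

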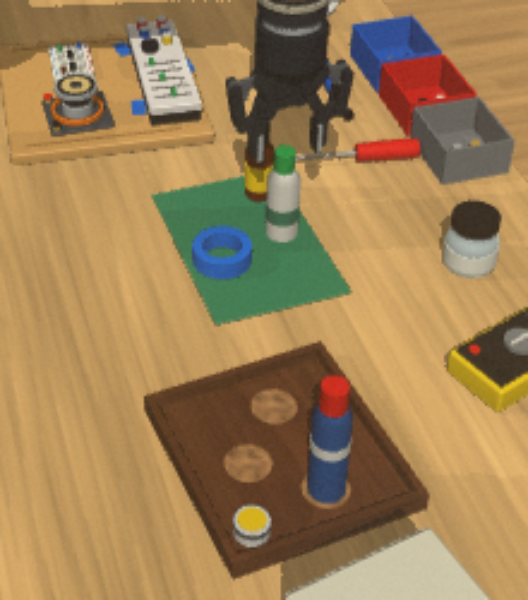

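The can is upright on its cork and the driver stands in the cradle ring. Returning the spirit bottle.

Request:
{"fn": "step_arm", "kwargs": {"moves": [0,0,0,0,0,0.008,0.06,0,0,0,0,0,0.008,0.05,0,0,0,0,0,0.008,0.03,0,0,0,0,0,0.008,0.012,0,0,0,0,0,0.008,0.012]}}

```text
clock: 33.57
ee_pos: [0.6262, -0.0049, 0.2765]
tool_rot: [-3.142, 0.0, 1.571]
ft_force: [-0.2, 0.4, -1.4]
opening: 0.0225
```

Request:
{"fn": "step_arm", "kwargs": {"moves": [0,0,0,0,0,0,0.012,0,0,0,0,0,0,0.012,0,0,0,0,0,0,0.012,0,0,0,0,0,0,0.012,0,0,0,0,0,0,0.012]}}

```text
clock: 33.98
ee_pos: [0.6263, -0.0048, 0.2764]
tool_rot: [3.142, 0.0, 1.571]
ft_force: [-0.8, 0.3, -0.1]
opening: 0.0225
```

Request:
{"fn": "step_arm", "kwargs": {"moves": [0,0,0,0,0,-0.008,0.012,0,0,0,0,0,-0.03,0.012,0,0,0,0,0,-0.06,0.012,0,0,0,0,0,-0.088,0.012,0,0,0,0,0,-0.1,0.012]}}

```text
clock: 34.4
ee_pos: [0.6265, -0.0049, 0.3811]
tool_rot: [3.136, 0.0, 1.571]
ft_force: [1.4, 0.1, -0.3]
opening: 0.0227
```

Request:
{"fn": "step_arm", "kwargs": {"moves": [0,0,0,-0.012,-0.004,0,0.012,0,0,0,-0.036,-0.013,0,0.012,0,0,0,-0.069,-0.025,0,0.012,0,0,0,-0.104,-0.038,0,0.012,0,0,0,-0.139,-0.05,0,0.012]}}

```text
clock: 34.82
ee_pos: [0.575, -0.1453, 0.3755]
tool_rot: [-3.14, 0.0, 1.572]
ft_force: [0.8, -0.8, -1.2]
opening: 0.0227
```

Request:
{"fn": "step_arm", "kwargs": {"moves": [0,0,0,-0.034,-0.012,0,0.012,0,0,0,-0.066,-0.024,0,0.012,0,0,0,-0.094,-0.034,0,0.012,0,0,0,-0.112,-0.041,0,0.012,0,0,0,-0.12,-0.044,0,0.012]}}

```text
clock: 35.23
ee_pos: [0.5305, -0.2666, 0.3756]
tool_rot: [-3.14, 0.0, 1.567]
ft_force: [-0.1, 0.2, -0.6]
opening: 0.0224
```

Request:
{"fn": "step_arm", "kwargs": {"moves": [0,0,0,0,0,0.015,0.012,0,0,0,0,0,0.035,0.012,0,0,0,0,0,0.055,0.012,0,0,0,0,0,0.07,0.012,0,0,0,0,0,0.077,0.012]}}

```text
clock: 35.65
ee_pos: [0.5314, -0.2633, 0.2964]
tool_rot: [-3.138, -0.002, 1.571]
ft_force: [-1.0, 0.3, -1.2]
opening: 0.0225
```

Request:
{"fn": "step_arm", "kwargs": {"moves": [0,0,0,0,0,0,0.012,0,0,0,0,0,0,0.012,0,0,0,0,0,0,0.012,0,0,0,0,0,0,0.012,0,0,0,0,0,0,0.012]}}

```text
clock: 36.07
ee_pos: [0.5325, -0.2639, 0.3005]
tool_rot: [3.14, 0.001, 1.571]
ft_force: [0.3, 0.3, -2.0]
opening: 0.0223
```

Request:
{"fn": "step_arm", "kwargs": {"moves": [0,0,0,0,0,0.006,0.012,0,0,0,0,0,0.012,0.012,0,0,0,0,0,0.0165,0.012,0,0,0,0,0,0.0175,0.012,0,0,0,0,0,0.0185,0.012]}}

```text
clock: 36.48
ee_pos: [0.5319, -0.2638, 0.2804]
tool_rot: [-3.14, -0.0, 1.571]
ft_force: [-2.1, 0.3, 3.3]
opening: 0.0227
```

Request:
{"fn": "step_arm", "kwargs": {"moves": [0,0,0,0,0,0.001,0.012,0,0,0,0,0,0.001,0.012,0,0,0,0,0,0.001,0.012,0,0,0,0,0,0.001,0.012,0,0,0,0,0,0.001,0.012]}}

```text
clock: 36.9
ee_pos: [0.5321, -0.2639, 0.2804]
tool_rot: [3.141, 0.0, 1.571]
ft_force: [-2.5, 0.9, 6.0]
opening: 0.0223
```

Request:
{"fn": "step_arm", "kwargs": {"moves": [0,0,0,0,0,0,0.012,0,0,0,0,0,0,0.02,0,0,0,0,0,0,0.03,0,0,0,0,0,0,0.04,0,0,0,0,0,0,0.06]}}

```text
clock: 37.32
ee_pos: [0.5324, -0.2639, 0.2796]
tool_rot: [3.141, -0.0, 1.571]
ft_force: [-0.6, -0.0, 0.2]
opening: 0.0505
```

Request:
{"fn": "step_arm", "kwargs": {"moves": [0,0,0,0,0,0,0.06,0,0,0,0,0,-0.02,0.06,0,0,0,0,0,-0.055,0.06,0,0,0,0,0,-0.095,0.06,0,0,0,0,0,-0.13,0.06]}}

```text
clock: 37.73
ee_pos: [0.532, -0.2637, 0.4115]
tool_rot: [-3.141, -0.0, 1.571]
ft_force: [1.0, -0.8, 0.7]
opening: 0.06
```

Request:
{"fn": "step_arm", "kwargs": {"moves": [0,0,0,0.03,0.008,0,0.06,0,0,0,0.064,0.017,0,0.06,0,0,0,0.102,0.027,0,0.06,0,0,0,0.14,0.037,0,0.06,0,0,0,0.178,0.047,0,0.06]}}

```text
clock: 38.15
ee_pos: [0.5795, -0.0843, 0.4099]
tool_rot: [3.141, -0.0, 1.57]
ft_force: [1.3, -0.3, 0.3]
opening: 0.0602
```

Request:
{"fn": "step_arm", "kwargs": {"moves": [0,0,0,0.038,0.01,0,0.06,0,0,0,0.076,0.02,0,0.06,0,0,0,0.114,0.03,0,0.06,0,0,0,0.146,0.039,0,0.06,0,0,0,0.162,0.0435,0,0.06]}}

```text
clock: 38.57
ee_pos: [0.6234, 0.0798, 0.4093]
tool_rot: [-3.141, -0.001, 1.574]
ft_force: [-0.7, 0.5, -0.2]
opening: 0.0602
```

Request:
{"fn": "step_arm", "kwargs": {"moves": [0,0,0,0,0,0.015,0.06,0,0,0,0,0,0.05,0.06,0,0,0,0,0,0.09,0.06,0,0,0,0,0,0.12,0.06,0,0,0,0,0,0.138,0.06]}}

```text
clock: 38.98
ee_pos: [0.6217, 0.0757, 0.2676]
tool_rot: [-3.137, 0.001, 1.57]
ft_force: [-1.2, -1.0, 0.3]
opening: 0.0599
```

Request:
{"fn": "step_arm", "kwargs": {"moves": [0,0,0,0,0,0,0.06,0,0,0,0,0,0,0.06,0,0,0,0,0,0,0.06,0,0,0,0,0,0,0.06,0,0,0,0,0,0,0.06]}}

```text
clock: 39.4
ee_pos: [0.6234, 0.0761, 0.2739]
tool_rot: [3.138, -0.0, 1.57]
ft_force: [-1.1, -0.1, 0.0]
opening: 0.06
```

Request:
{"fn": "step_arm", "kwargs": {"moves": [0,0,0,0,0,0.008,0.06,0,0,0,0,0,0.008,0.05,0,0,0,0,0,0.008,0.03,0,0,0,0,0,0.008,0.01,0,0,0,0,0,0.008,0.01]}}

```text
clock: 39.82
ee_pos: [0.6228, 0.0762, 0.264]
tool_rot: [3.141, -0.0, 1.571]
ft_force: [-0.1, -0.5, -1.1]
opening: 0.0203
```

Request:
{"fn": "step_arm", "kwargs": {"moves": [0,0,0,0,0,0,0.01,0,0,0,0,0,0,0.01,0,0,0,0,0,0,0.01,0,0,0,0,0,0,0.01,0,0,0,0,0,0,0.01]}}

```text
clock: 40.23
ee_pos: [0.6228, 0.0762, 0.264]
tool_rot: [3.141, -0.0, 1.571]
ft_force: [-0.7, -1.4, 1.1]
opening: 0.0203
```

Request:
{"fn": "step_arm", "kwargs": {"moves": [0,0,0,0,0,-0.01,0.01,0,0,0,0,0,-0.04,0.01,0,0,0,0,0,-0.08,0.01,0,0,0,0,0,-0.12,0.01,0,0,0,0,0,-0.15,0.01]}}

```text
clock: 40.65
ee_pos: [0.6224, 0.0761, 0.4179]
tool_rot: [3.139, -0.0, 1.571]
ft_force: [1.0, 0.5, -0.5]
opening: 0.0204
```

Request:
{"fn": "step_arm", "kwargs": {"moves": [0,0,0,-0.012,-0.004,0,0.01,0,0,0,-0.036,-0.012,0,0.01,0,0,0,-0.068,-0.023,0,0.01,0,0,0,-0.102,-0.035,0,0.01,0,0,0,-0.136,-0.047,0,0.01]}}

```text
clock: 41.07
ee_pos: [0.575, -0.0608, 0.414]
tool_rot: [-3.141, 0.0, 1.572]
ft_force: [0.3, -0.9, -0.8]
opening: 0.0206
```

Request:
{"fn": "step_arm", "kwargs": {"moves": [0,0,0,-0.035,-0.012,0,0.01,0,0,0,-0.07,-0.024,0,0.01,0,0,0,-0.105,-0.036,0,0.01,0,0,0,-0.14,-0.048,0,0.01,0,0,0,-0.175,-0.06,0,0.01]}}

```text
clock: 41.48
ee_pos: [0.5146, -0.2364, 0.4142]
tool_rot: [3.141, 0.0, 1.571]
ft_force: [0.1, -0.4, -1.0]
opening: 0.0203
```

Request:
{"fn": "step_arm", "kwargs": {"moves": [0,0,0,-0.032,-0.011,0,0.01,0,0,0,-0.059,-0.02,0,0.01,0,0,0,-0.08,-0.027,0,0.01,0,0,0,-0.089,-0.03,0,0.01,0,0,0,-0.091,-0.031,0,0.01]}}

```text
clock: 41.9
ee_pos: [0.4839, -0.3274, 0.4137]
tool_rot: [-3.141, -0.0, 1.568]
ft_force: [-0.6, 0.8, -0.8]
opening: 0.0207
```

Request:
{"fn": "step_arm", "kwargs": {"moves": [0,0,0,0,0,0.015,0.01,0,0,0,0,0,0.05,0.01,0,0,0,0,0,0.085,0.01,0,0,0,0,0,0.115,0.01,0,0,0,0,0,0.127,0.01]}}

```text
clock: 42.32
ee_pos: [0.484, -0.3238, 0.2823]
tool_rot: [-3.137, -0.004, 1.572]
ft_force: [0.0, 0.1, -1.3]
opening: 0.0206
```

Request:
{"fn": "step_arm", "kwargs": {"moves": [0,0,0,0,0,0,0.01,0,0,0,0,0,0,0.01,0,0,0,0,0,0,0.01,0,0,0,0,0,0,0.01,0,0,0,0,0,0,0.01]}}

```text
clock: 42.73
ee_pos: [0.4852, -0.3259, 0.2886]
tool_rot: [3.139, 0.002, 1.571]
ft_force: [-0.2, -0.7, -1.0]
opening: 0.0201
```

Request:
{"fn": "step_arm", "kwargs": {"moves": [0,0,0,0,0,0.006,0.01,0,0,0,0,0,0.012,0.01,0,0,0,0,0,0.0165,0.01,0,0,0,0,0,0.018,0.01,0,0,0,0,0,0.019,0.01]}}

```text
clock: 43.15
ee_pos: [0.4845, -0.3259, 0.2679]
tool_rot: [-3.141, 0.0, 1.57]
ft_force: [-2.8, 0.5, 8.1]
opening: 0.0206
```

Request:
{"fn": "step_arm", "kwargs": {"moves": [0,0,0,0,0,0,0.01,0,0,0,0,0,0,0.01,0,0,0,0,0,0,0.01,0,0,0,0,0,0,0.01,0,0,0,0,0,0,0.01]}}

```text
clock: 43.57
ee_pos: [0.4846, -0.3258, 0.268]
tool_rot: [-3.141, 0.0, 1.571]
ft_force: [-2.0, 0.7, 4.1]
opening: 0.0201
```

Contact at the expected height. Release and retreat.

Request:
{"fn": "step_arm", "kwargs": {"moves": [0,0,0,0,0,0,0.01,0,0,0,0,0,0,0.018,0,0,0,0,0,0,0.028,0,0,0,0,0,0,0.04,0,0,0,0,0,0,0.06]}}

```text
clock: 43.98
ee_pos: [0.4849, -0.3258, 0.2676]
tool_rot: [3.141, -0.0, 1.571]
ft_force: [0.0, 0.4, -0.4]
opening: 0.0504
```

Request:
{"fn": "step_arm", "kwargs": {"moves": [0,0,0,0,0,0,0.06,0,0,0,0,0,-0.02,0.06,0,0,0,0,0,-0.055,0.06,0,0,0,0,0,-0.095,0.06,0,0,0,0,0,-0.13,0.06]}}

```text
clock: 44.4
ee_pos: [0.4845, -0.3256, 0.3996]
tool_rot: [-3.142, -0.0, 1.571]
ft_force: [1.0, -1.0, 0.4]
opening: 0.0598
```

Request:
{"fn": "step_arm", "kwargs": {"moves": [0,0,0,0.03,-0.02,0,0.06,0,0,0,0.06,-0.04,0,0.06,0,0,0,0.09,-0.06,0,0.06,0,0,0,0.12,-0.08,0,0.06,0,0,0,0.15,-0.1,0,0.06]}}

```text
clock: 44.82
ee_pos: [0.3837, -0.1747, 0.3977]
tool_rot: [3.141, -0.0, 1.57]
ft_force: [0.2, 0.9, 1.3]
opening: 0.0599
```

Request:
{"fn": "step_arm", "kwargs": {"moves": [0,0,0,0.03,-0.02,0,0.06,0,0,0,0.06,-0.04,0,0.06,0,0,0,0.09,-0.05,0,0.06,0,0,0,0.11,-0.055,0,0.06,0,0,0,0.115,-0.055,0,0.06]}}

```text
clock: 45.23
ee_pos: [0.3283, -0.0588, 0.3983]
tool_rot: [3.14, -0.001, 1.573]
ft_force: [0.7, -0.1, 0.2]
opening: 0.06
```

Request:
{"fn": "step_arm", "kwargs": {"moves": [0,0,0,0,0,0,0.06,0,0,0,0,0,0,0.06,0,0,0,0,0,0,0.06,0,0,0,0,0,0,0.06,0,0,0,0,0,0,0.06]}}

```text
clock: 45.65
ee_pos: [0.3302, -0.0615, 0.3976]
tool_rot: [-3.141, 0.0, 1.569]
ft_force: [-0.7, -0.1, -0.0]
opening: 0.0604
```

```bash
python3 - <<'E'
from h import *
P={}
for n in("top","side"):
    c=r.calibration(n);p,d=r.capture(n);P[n]=p
    for k,(pp,dd) in(('before',(np.load(f"pics/{n}0.npz")['p'],np.load(f"pics/{n}0.npz")['d'])),('after',(p,d))):
        W=cloud(c,dd);x,y,z=np.moveaxis(W,-1,0);H,S,V=cv2.split(cv2.cvtColor(pp,cv2.COLOR_RGB2HSV))
        tr=(x>.3)&(x<.75)&(y<-.2)&(y>-.45)
        o=[]
        for nm,mk in(('can',((H<6)|(H>174))&(S>150)&(z>.1)&tr),('sq',(H>50)&(H<85)&(S>100)&(z>.08)&tr),('flux',(z>.1)&(z<.118)&(x<.515)&(V<70)&tr),
          ('tin',(H>20)&(H<35)&(S>150)&(z>.015)&(z<.04)&(x<.5)&(y<-.37)&(y>-.45)),('tape',(H>100)&(H<125)&(S>150)&(z>.015)&(z<.04)&(x>.45)&(x<.62)&(abs(y)<.1))):
            v,u=np.nonzero(mk);o.append((nm,len(u),round(u.mean(),1),round(v.mean(),1)) if len(u) else (nm,0))
        print(n,k,o)
a=cv2.resize(P['top'][140:280,60:450],None,fx=2,fy=2);b=cv2.resize(P['side'][120:360,190:430],None,fx=1.3,fy=1.3)
im=np.zeros((a.shape[0]+b.shape[0],780,3),np.uint8);im[:a.shape[0],:780]=a;im[a.shape[0]:,:b.shape[1]]=b
cv2.imwrite("pics/fin.png",im[:,:,::-1]);s=r.read_state();print(s['ee_pos'],s['clock'])
t=r.calibration("top");print(proj(t,np.array([.441,.281,.064])))
E
```

```text
top before [('can', 125, np.float64(425.3), np.float64(187.4)), ('sq', 100, np.float64(377.4), np.float64(195.0)), ('flux', 70, np.float64(402.8), np.float64(214.0)), ('tin', 72, np.float64(422.6), np.float64(225.9)), ('tape', 293, np.float64(282.6), np.float64(195.3))]
top after [('can', 126, np.float64(424.7), np.float64(187.7)), ('sq', 95, np.float64(376.9), np.float64(195.0)), ('flux', 75, np.float64(402.5), np.float64(214.0)), ('tin', 72, np.float64(422.6), np.float64(225.9)), ('tape', 297, np.float64(282.5), np.float64(195.3))]
side before [('can', 184, np.float64(339.2), np.float64(284.9)), ('sq', 129, np.float64(315.5), np.float64(256.1)), ('flux', 88, np.float64(304.0), np.float64(283.3)), ('tin', 88, np.float64(304.6), np.float64(336.0)), ('tape', 294, np.float64(292.3), np.float64(223.5))]
side after [('can', 190, np.float64(338.7), np.float64(284.7)), ('sq', 125, np.float64(315.2), np.float64(255.9)), ('flux', 94, np.float64(303.6), np.float64(283.1)), ('tin', 87, np.float64(304.7), np.float64(336.0)), ('tape', 293, np.float64(292.1), np.float64(223.6))]
[ 0.33003263 -0.0613243   0.39766227] 45.75
[159.24120506 232.14904781]
```

View pics/fin.png

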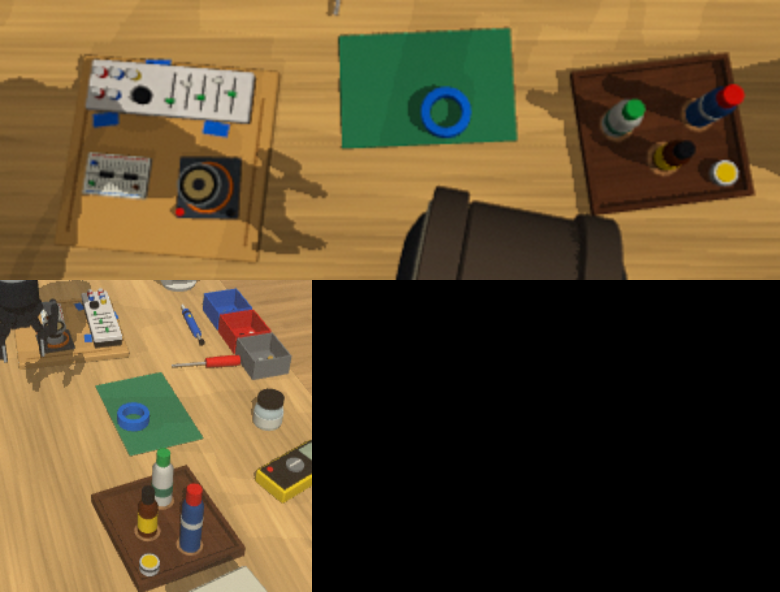

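In the final view the driver is at px (160,232), against (159,232) expected for concentric in the ring. The bottles are back on their corks, and the tin and tape have not moved. Handing in.

```bash
python3 -c "
from cell import r
print(r.sign_off(), r.read_state()['clock'])"
```

```text
the job is handed in; nothing more can be done
the job is handed in; nothing more can be done
```

I finished the job and handed it in at about 46 s of the 141 s allowed. I gripped each bottle by its cap and stood all three upright on the mat. I then put the driver in the cradle ring by its flange, cone up, and returned each bottle to its own place in the tray.

**Bottles, tin and tape:** in the top and side cameras, the bottle caps are within about 0.7 px of where they were at the start, roughly 1–2 mm. The tin and tape are within 0.2 px. All three bottles stand upright.

**Driver:** it is within about 1 px of the ring's centre and was seated at the expected height.

**Forces:** the highest wrist reading at the end of any move was about 8 N. No check failed. The one mismatch was that closing on the bottle caps and the driver flange in the tray pushed the tool up 1–3 mm with 6–8 N. That did not happen when I picked the bottles up again from the mat.

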